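# Sort spacer plates, dishes and a vial after cooling

## Task

Clear the cooled samples: lift the metal spacer plate off each dish before you move that dish, and pile the two plates squarely one on the other on the cork pad of the wooden board, lying along it. Then set the two dishes flat on the two round seats of the dish carrier, one on each, and stand the black-capped vial in the free well of the vial rack. Keep the dishes and vials upright and leave the white-capped vial standing in its well.

Things in the scene. Friction and masses are not known exactly. Their poses are not given: they have to be found in the camera images.
- plate_1 (a point): Flat bare-aluminium spacer plate 66 x 32 x 10 mm (x, y, z of its axes), 56 g, lying on dish_1. Point: its centre, 5 mm above its underside. Grasp across its 32 mm width (y). Both plates are alike and either may be the lower one in the pile.
- plate_2 (a point): The second, identical aluminium spacer plate, 66 x 32 x 10 mm (x, y, z), 56 g, lying on dish_2. Point: its centre, 5 mm above its underside.
- dish_1 (a point): Round shallow white translucent closed petri dish, 57 mm across, 15 mm high, 40 g, flat on the worktop, with a spacer plate lying on it. Its lid does not come off. Point: its centre, 7.5 mm above its underside; z up. Both dishes are alike and either may go on either seat.
- dish_2 (a point): The second, identical petri dish, 57 mm across, 15 mm high, 40 g, also under a spacer plate. Point: its centre, 7.5 mm above its underside; z up.
- black_cap_vial (a point): Small white sample vial with a black screw cap, 23 mm across, 52 mm tall, about 30 g, standing on the worktop. Point: its centre, 26 mm above its underside; z up. Held in the upper half, the fingers stay clear of the rack.
- plate_pad (a point): Fixed wooden board 110 x 80 x 12 mm (x, y, z) with a cork pad 76 x 42 mm, 3 mm thick, on its middle. Point: centre of the pad's top, 15 mm above the worktop. x runs along the pad's long side: the plates' long sides lie along it.
- seat_left (a point): One of the two seats of the fixed dish carrier (grey board 84 x 190 x 10 mm) : a black rubber disc 52 mm across standing 6 mm above the board. Point: centre of the disc's top, 16 mm above the worktop. The carrier's y axis runs along the line of the two seats, which are 100 mm apart; this one is at its +y end.
- seat_right (a point): The other, identical seat of the dish carrier, at its -y end. Point: centre of the disc's top, 16 mm above the worktop; axes as for the first.
- free_well (a point): The free one of two round wells, 46 mm across and 10 mm deep, in the fixed vial rack (grey block 64 x 144 x 16 mm). Point: centre of the well's floor, 6 mm above the worktop. y runs along the line of the wells; the taken well is 72 mm away in -y.
- white_cap_vial (a point): White-capped vial, 23 mm across, 52 mm tall, loose, already standing in the rack's other well; it stays there. Point: its centre, 26 mm above its underside; z up.

How it is judged:
By the outcome, as a careful person would: the job done as asked, in the order asked, and still so for the second after the job is handed in, with the robot touching nothing.
It also fails if it takes over 125 s, if anything falls off the work surface, if the arm or the gripper's body presses on something with over 40 N, if the wrist force passes 120 N, or if a joint passes its speed limit or range.

## Robot

A 6-joint arm with a two-finger parallel gripper is mounted at the origin on a cart in front of the work surface, level with it; the furniture and walls round the work are solid. World frame = base frame: x ahead of the robot, y to its left, z up, the work surface at z = 0. Lengths are in mm, angles in rad, forces in N, time in s.
With the tool pointing down it reaches from about 275 to 1000 mm from the base axis. Payload 8.4 kg.
Tool frame: the origin (TCP) lies on the centre line of the jaws, within the pads' length; the fingertips stand 22 mm ahead of it and the grasp point (between the pads) lies 3 mm ahead of it; z points along the fingers, y is the direction in which the jaws open and shut (so a half turn about z gives the same grasp; the last joint's range is limited). The gripper opens to 85 mm and grips with 20 to 120 N. Pads are 22 mm wide; open, the fingers measure 114 mm over their backs; the gripper's body (76 mm by 85 mm) begins 54 mm behind the grasp point. The pads swing forward as they close: fully open they stand 13 mm farther back than shut.
Start: joints at [-1.125, 0.353, 1.633, -0, 1.155, -0.002], TCP at [270.614, -563.379, 253.281] pointing down, gripper open.
Joint ranges: [-2.63, 2.63], [-0.92, 2.1], [0.06, 2.66], [-1.3, 4.44], [0, 2.69], [-3.02, 3.02]. Speed limits (rad/s): [2.22, 2.22, 2.79, 3.14, 3.14, 3.14].

## Interface

Orientations are given as [roll, pitch, yaw] about the fixed x, y, z axes, in that order (R = Rz(yaw) Ry(pitch) Rx(roll)).
In Python, from rig import r gives the robot as it stands.
- The arm moves only by the tool carry_out, never from a script. Its argument "rows" is text: rows parted by semicolons, each of 5 numbers parted by spaces: the opening, from 0 (shut) to 1 (fully open), then the shift along the tool's x, y, z in units of 30 mm (1.0 is 30 mm), then the turn about the tool's z in units of 8 degrees (1.0 is 8 degrees). A call has 1 to 12 rows; each row shifts and turns the commanded pose from where the row before left it, along the tool's axes as they then stand; what a row does not reach is not made up. A row lasts 1/8 s, in which the tool goes at most 62.5 mm and 10.7 degrees, less where a joint would pass 70% of its speed; a pose out of reach is approached as far as the arm can. A call is refused whole if a number of a shift passes 1 or a number of a turn 1, either way. A call with a gripper value outside its range is refused whole. The fingers move at their own pace and stop on an object; "newtons" is the grip in N (left out, the last holds). Time passes only in rows, so rows that do not move let the fingers close. It gives the time, the measured TCP pose, the force and the opening at its end, in the units of the state.
- r.sense(): the state, without advancing time (a new reading comes with each control period).
- r.grab_frame(name): name is "scene" or "top"; returns the picture (420x560x3 uint8, blue, green, red); there is no depth.
- r.get_calibration(name): a dict with "intrinsics" (3x3 intrinsics, pixels), "position" and "rotation" of the camera in the world. Camera axes: x right, y up, looking along -z (the intrinsics and any distortion apply to the point x, -y, -z); pixel columns grow to the right and rows downward; lengths in mm; the calibration is good to about 2 mm. A picture is of the moment at which its call begins. get_calibration takes no time and is no camera call.
- r.sign_off(): hands the job in, once; it reports no verdict.
The state is a dict: "clock": time; "qpos": joint angles; "qvel": joint speeds; "joint_efforts": joint torques, N m; "eef_pos": TCP position; "tcp_rot": TCP orientation; "contact_force": force on the tool from outside, world axes, zero at the start; "wrist_torque": the same for the moment, N m; "opening": opening from 0.0 (shut) to 1.0 (fully open).
Only numpy, scipy, OpenCV 4.12 (cv2) and the standard library are available. Lean on these libraries where they do the work, as an engineer would, in place of code of your own. Each camera call takes 0.05 s, during which the arm holds its last target.

## Working session

There is one attempt and no reset: what is moved stays moved. The work goes in short steps, Python scripts to look and compute and a tool call to move; the robot and the scene stay as the last step left them, time stands still between calls to the robot, and variables do not carry over. Pictures are saved under pics/ and viewed, and the job is handed in when it is done.

Besides the shell and the picture viewer there is one more tool, called after "Emit:" as name(argument=value, ...), one argument or row to a line, values as JSON. carry_out: Moves the arm, as the interface text tells. Its arguments: {"type":"object","properties":{"rows":{"type":"string"},"newtons":{"type":"number"}},"required":["rows"]}

```bash
ls; mkdir -p pics
python3 - <<'E'
from rig import r
import cv2,numpy as np
np.set_printoptions(precision=4,suppress=True)
print(r.sense())
for n in("scene","top"):
    cv2.imwrite(f"pics/{n}0.png",r.grab_frame(n)); print(r.get_calibration(n))
E
```

```text
pics
{'clock': 0.0, 'qpos': array([-1.1254,  0.3537,  1.6342, -0.    ,  1.1552, -0.0024]), 'qvel': array([-0.0003, -0.    , -0.0004,  0.0012,  0.0015,  0.0002]), 'joint_efforts': array([ -0.0012, -60.5257, -34.2063,  -0.0001,   0.0096,   0.    ]), 'eef_pos': array([ 270.4114, -562.9633,  252.5467]), 'tcp_rot': array([-3.1402,  0.    ,  0.4478]), 'contact_force': array([-0.698 ,  0.2786, -0.2568]), 'wrist_torque': array([ 0.0012, -0.008 , -0.0019]), 'opening': 0.9965791726350014}
{'intrinsics': array([[394.1162,   0.    , 281.4368],
       [  0.    , 394.1162, 209.4048],
       [  0.    ,   0.    ,   1.    ]]), 'position': array([  3.0075, 487.7055, 531.3325]), 'rotation': array([ 0.9973, -0.0168, -2.293 ])}
{'intrinsics': array([[469.4154,   0.    , 285.8664],
       [  0.    , 469.4154, 208.6518],
       [  0.    ,   0.    ,   1.    ]]), 'position': array([ 455.7731,   13.3776, 1167.798 ]), 'rotation': array([ 0.0824, -0.0245, -1.543 ])}
```

View pics/scene0.png

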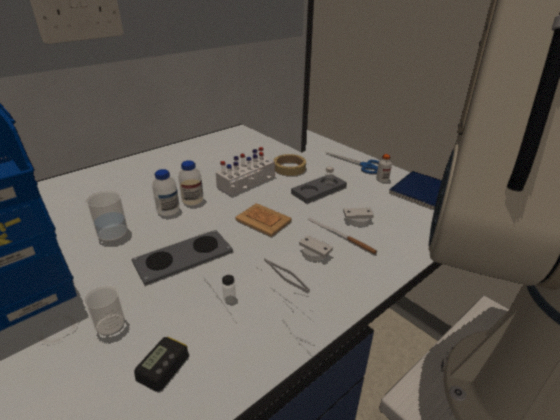

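View pics/top0.png

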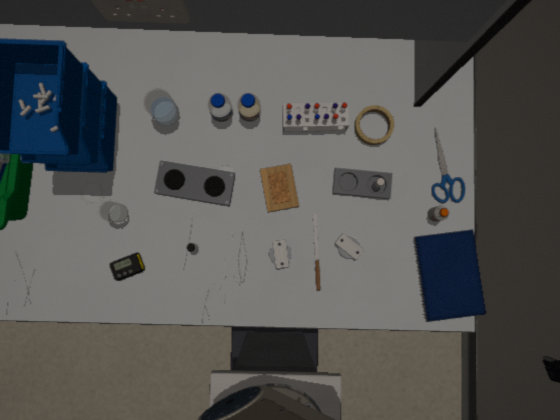

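Top view: plates and dishes at about (281,254) and (348,246), cork pad (279,188), seats (175,180) and (215,186), free well (348,181), black cap vial (191,247). I'll enlarge these areas next.

Run:
```python
import cv2,numpy as np
t=cv2.imread("pics/top0.png")
t=cv2.convertScaleAbs(t,alpha=1.5)
def crop(n,x,y,w,h,s): cv2.imwrite(n,cv2.resize(t[y:y+h,x:x+w],None,fx=s,fy=s,interpolation=cv2.INTER_CUBIC))
crop("pics/c1.png",250,155,150,112,5)
crop("pics/c2.png",145,155,100,110,5)
```

```text
(no output)
```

View pics/c1.png

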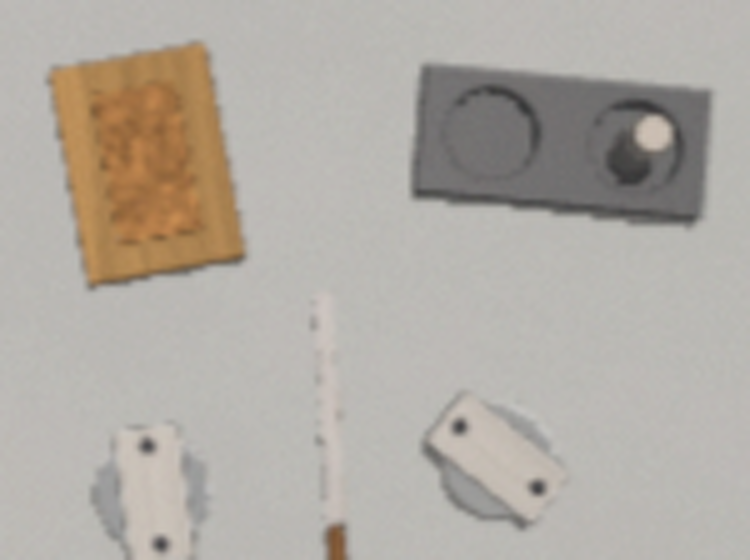

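View pics/c2.png

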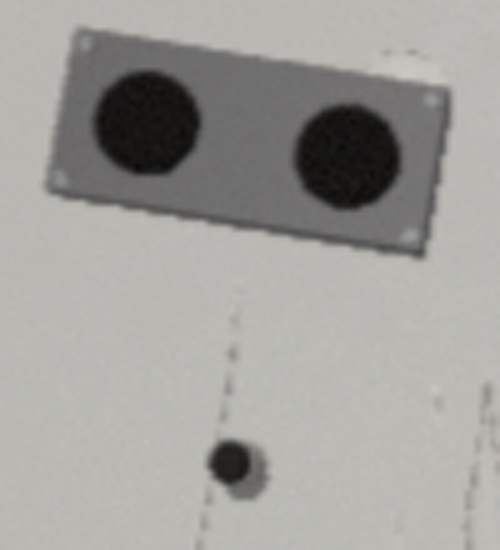

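```bash
cat > h.py <<'E'
import cv2,numpy as np
from scipy.spatial.transform import Rotation as Ro
np.set_printoptions(precision=2,suppress=True)
def cams():
    from rig import r
    return {n:r.get_calibration(n) for n in("scene","top")}
C=cams()
def RM(c): return Ro.from_euler('xyz',c['rotation']).as_matrix()
def ray(n,uv):
    c=C[n]; uv=np.atleast_2d(uv).astype(float); K=c['intrinsics']
    p=np.c_[uv,np.ones(len(uv))]@np.linalg.inv(K).T
    return c['position'],(p*[1,-1,-1])@RM(c).T
def onz(n,uv,z):
    o,d=ray(n,uv); return (o+d*((z-o[2])/d[:,2])[:,None])
def proj(n,P):
    c=C[n]; q=(np.atleast_2d(P)-c['position'])@RM(c); q=q*[1,-1,-1]; q=q@c['intrinsics'].T
    return q[:,:2]/q[:,2:]
def tri(a,b):
    o1,d1=ray('scene',a);o2,d2=ray('top',b);d1=d1[0]/np.linalg.norm(d1);d2=d2[0]/np.linalg.norm(d2)
    s=np.linalg.lstsq(np.c_[d1,-d2],o2-o1,rcond=None)[0]
    p,q=o1+s[0]*d1,o2+s[1]*d2
    return (p+q)/2,np.linalg.norm(p-q)
E
python3 - <<'E'
from h import *
t=cv2.imread("pics/top0.png").astype(int); hsv=cv2.cvtColor(t.astype(np.uint8),cv2.COLOR_BGR2HSV)
def comp(mask,box):
    x,y,w,h=box; m=np.zeros(mask.shape,np.uint8); m[y:y+h,x:x+w]=mask[y:y+h,x:x+w]
    n,l,s,c=cv2.connectedComponentsWithStats(m); i=1+np.argmax(s[1:,4]); mm=(l==i).astype(np.uint8)
    cs,_=cv2.findContours(mm,cv2.RETR_EXTERNAL,cv2.CHAIN_APPROX_NONE); return c[i],s[i,4],max(cs,key=len)
print("px at",t[250,281],t[255,272],t[230,300],t[180,175],t[170,190],t[247,191],t[181,340])
g=t.sum(2)
# seats, black vial
for nm,box,th in(("seatA",(160,165,30,30),130),("seatB",(200,170,30,32),130),("bvial",(180,235,22,24),150)):
    c,a,k=comp((g<th).astype(np.uint8),box); print(nm,c,a, onz("top",c,16 if 'seat' in nm else 52))
# wooden board
sat=((hsv[...,1]>70)&(hsv[...,0]<25)).astype(np.uint8)
c,a,k=comp(sat,(255,158,50,60)); rr=cv2.minAreaRect(k); print("board",c,a,rr); W=onz("top",cv2.boxPoints(rr),12); print(W, W.mean(0))
# carrier board, rack
for nm,box,z in(("carrier",(148,155,95,58),10),("rack",(325,160,75,45),16)):
    c,a,k=comp((g<390).astype(np.uint8),box); rr=cv2.minAreaRect(k); W=onz("top",cv2.boxPoints(rr),z); print(nm,c,a,rr);print(W,W.mean(0))
E
```

```text
px at [125 131 137] [105 104 105] [120 123 124] [13 15 18] [73 74 75] [22 22 25] [75 75 76]
seatA [173.95 179.14] 344 [[616.31 265.24  16.  ]]
seatB [214.05 185.95] 340 [[602.49 166.26  16.  ]]
bvial [190.76 247.24] 50 [[450.72 210.32  52.  ]]
board [278.99 187.39] 1386 ((279.0093078613281, 187.35012817382812), (43.88351058959961, 31.647113800048828), 79.50852966308594)
[[649.76  56.14  12.  ]
 [666.74 -20.81  12.  ]
 [559.43 -43.49  12.  ]
 [542.85  32.97  12.  ]] [604.69   6.2   12.  ]
carrier [194.98 183.51] 5506 ((194.99996948242188, 183.49998474121094), (93.99998474121094, 56.99999237060547), -0.0)
[[533.82 326.07  10.  ]
 [675.49 333.42  10.  ]
 [683.1  100.79  10.  ]
 [540.66  95.73  10.  ]] [608.27 214.    10.  ]
rack [362. 182.] 3375 ((362.0, 182.0), (44.0, 74.0), 90.0)
[[ 676.06 -106.19   16.  ]
 [ 682.07 -291.46   16.  ]
 [ 571.62 -292.33   16.  ]
 [ 566.09 -108.5    16.  ]] [ 623.96 -199.62   16.  ]
```

Run:
```python
from h import *
t=cv2.imread("pics/top0.png").astype(int); g=t.sum(2)
def comp(mask,box):
    x,y,w,h=box; m=np.zeros(mask.shape,np.uint8); m[y:y+h,x:x+w]=mask[y:y+h,x:x+w]
    n,l,s,c=cv2.connectedComponentsWithStats(m); i=1+np.argmax(s[1:,4]); mm=(l==i).astype(np.uint8)
    cs,_=cv2.findContours(mm,cv2.RETR_EXTERNAL,cv2.CHAIN_APPROX_NONE); return c[i],s[i,4],max(cs,key=len)
c,a,k=comp((g<300).astype(np.uint8),(325,160,75,45)); rr=cv2.minAreaRect(k);W=onz("top",cv2.boxPoints(rr),16);print("rack",c,rr);print(W,W.mean(0))
c,a,k=comp((g<300).astype(np.uint8),(148,155,95,58)); rr=cv2.minAreaRect(k);W=onz("top",cv2.boxPoints(rr),10);print("carr",c,rr);print(W.mean(0))
# plates: warm tint r-b
d=t[...,2]-t[...,0]
print(d[228:272:3,268:296:2]); print(g[228:272:3,268:296:2])
# cork
hsv=cv2.cvtColor(t.astype(np.uint8),cv2.COLOR_BGR2HSV)
for y in (187,): print(hsv[y,258:302])
big=cv2.convertScaleAbs(t[225:275,255:375].astype(np.uint8),alpha=1.7)
cv2.imwrite("pics/pl.png",cv2.resize(big,None,fx=6.5,fy=6.5,interpolation=cv2.INTER_CUBIC))
s=cv2.imread("pics/scene0.png"); s=cv2.convertScaleAbs(s,alpha=1.5)
cv2.imwrite("pics/sc.png",cv2.resize(s[160:310,205:405],None,fx=4,fy=4,interpolation=cv2.INTER_CUBIC))
```

```text
rack [361.34 183.57] ((361.66729736328125, 183.7016143798828), (59.07054901123047, 27.995412826538086), 5.314545154571533)
[[ 589.14 -122.81   16.  ]
 [ 659.06 -127.88   16.  ]
 [ 649.99 -275.09   16.  ]
 [ 579.96 -269.26   16.  ]] [ 619.54 -198.76   16.  ]
carr [194.44 183.03] ((194.32432556152344, 183.05404663085938), (77.92510986328125, 34.85258483886719), 9.462322235107422)
[609.09 215.88  10.  ]
[[ 5  5  4  3  5  4  4  4  4  4  4  4  4  4]
 [ 4  4  4  4  3  4  4  4  4  4  4  4  4  4]
 [ 3  4  4  4  4  4  4  4  4  4  3  5  4  4]
 [ 4  4  4  4  4  5  3  3  4  5  4  4  4  3]
 [ 5  4  4  4  5  6  8  9  7  3  5  4  4  4]
 [ 5  4  4 12 12  6  6 11 11  7  4  4  4  4]
 [ 4  5  2 10 11 11 11 11 11  5  1  3  5  4]
 [ 3  1 -1 10 12 11 13 12 12  6  0  1  4  3]
 [ 3  0  1  6 11 11 11 11 11  8  0  0  2  4]
 [ 3  1  0  5 11 11 12 11 12 11  2  1  3  4]
 [ 4  3  0  2 11 12 12 11 12 10  4  0  4  4]
 [ 4  3  1  1  9 12 10 10 12 11  6  4  4  4]
 [ 3  5  4  4  9 12  8  1 10 11  8  4  4  5]
 [ 3  3  4  5  4  7  8  7  4  4  4  4  4  4]
 [ 4  4  3  4  4  4  4  4  4  4  3  4  5  4]]
[[365 365 366 368 36
[... 826 characters left out ...]
9 340 354 361 364 366 369 368 366 367]]
[[ 30   6 124]
 [ 23   8 124]
 [ 23   8 123]
 [ 18  10 123]
 [ 18  23 112]
 [ 15  87 112]
 [ 16 126 123]
 [ 16 134 126]
 [ 16 133 125]
 [ 16 135 125]
 [ 16 132 120]
 [ 16 133 113]
 [ 16 140  95]
 [ 15 148 105]
 [ 14 148 119]
 [ 15 147 116]
 [ 15 152 106]
 [ 14 153 102]
 [ 14 151 113]
 [ 14 149 123]
 [ 14 150 117]
 [ 15 151 105]
 [ 14 150 107]
 [ 15 151 108]
 [ 14 148 107]
 [ 14 147 109]
 [ 15 152 111]
 [ 14 151 103]
 [ 14 150  97]
 [ 15 141 103]
 [ 16 138 109]
 [ 16 133 113]
 [ 16 133 115]
 [ 16 134 118]
 [ 16 132 118]
 [ 16 134 114]
 [ 16 127 110]
 [ 16  73 102]
 [ 13  20 116]
 [ 15   8 125]
 [ 24  10 125]
 [ 23   8 125]
 [ 23   8 125]
 [ 24  10 124]]
```

View pics/pl.png

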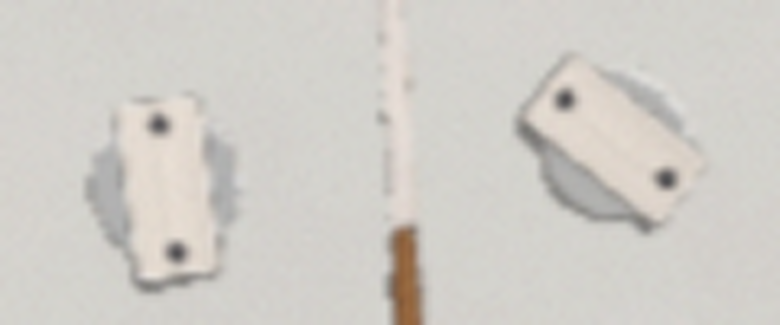

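View pics/sc.png

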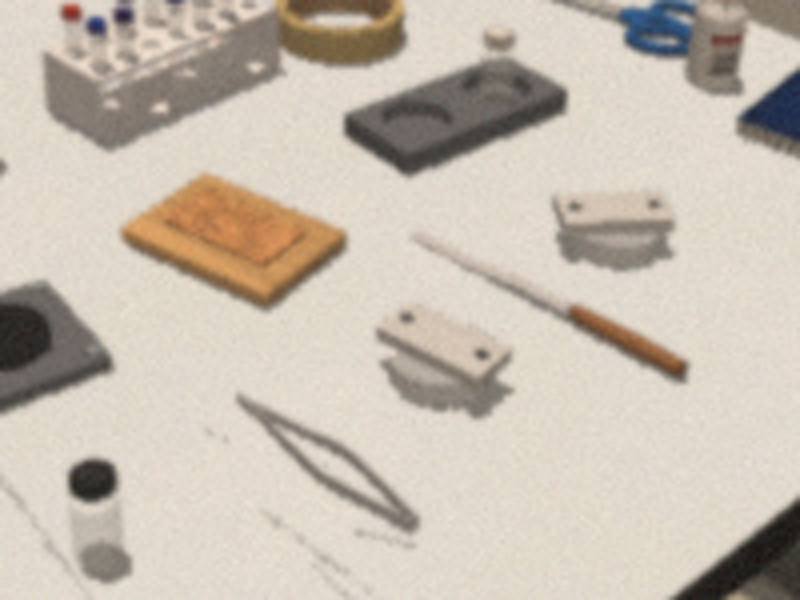

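Run:
```python
from h import *
t=cv2.imread("pics/top0.png"); ti=t.astype(int); g=ti.sum(2)
d=cv2.GaussianBlur((ti[...,2]-ti[...,0]).astype(np.float32),(3,3),0)
s=cv2.imread("pics/scene0.png").astype(int).sum(2)
def dark(img,x,y,rad,ref):
    ys,xs=np.mgrid[y-rad:y+rad+1,x-rad:x+rad+1]; w=np.clip(ref-img[y-rad:y+rad+1,x-rad:x+rad+1],0,None)
    return np.array([(w*xs).sum(),(w*ys).sum()])/w.sum()
# approximate hole px top (crop 6.5, offset 255,225); scene (crop 4, off 205,160)
H={"p1":[(159,124,406,317),(177,252,482,354)],"p2":[(565,99,575,206),(667,178,655,204)]}
for p,hs in H.items():
    pts=[]
    for a,b,c,e in hs:
        tp=dark(g,round(255+a/6.5-.4),round(225+b/6.5-.4),2,330)
        sp=dark(s,round(205+c/4-.4),round(160+e/4-.4),2,s[round(160+e/4)-4:round(160+e/4)+4,round(205+c/4)-4:round(205+c/4)+4].max()*.8)
        P,e2=tri(sp,tp); pts.append(onz("top",tp,25)[0]); print(p,tp,sp,"tri",P,e2,"top@25",pts[-1],"scene@25",onz("scene",sp,25)[0])
    a,b=pts; print("  mid",(a+b)/2,"yaw",np.degrees(np.arctan2(*(a-b)[1::-1])),"len",np.linalg.norm(a-b))
for nm,(x,y,w,h) in {"p1":(265,235,32,38),"p2":(328,228,40,38)}.items():
    m=np.zeros(g.shape,np.uint8); m[y:y+h,x:x+w]=(d[y:y+h,x:x+w]>7)
    m=cv2.morphologyEx(m,cv2.MORPH_CLOSE,np.ones((5,5)))
    cs,_=cv2.findContours(m,cv2.RETR_EXTERNAL,cv2.CHAIN_APPROX_NONE); k=max(cs,key=cv2.contourArea)
    rr=cv2.minAreaRect(k); W=onz("top",cv2.boxPoints(rr),25); e=[np.linalg.norm(W[i]-W[i-1]) for i in range(4)]
    i=int(np.argmax(e)); v=W[i]-W[i-1]; M=cv2.moments(k)
    print(nm,rr,W.mean(0),e,"yaw",np.degrees(np.arctan2(v[1],v[0])), onz("top",(M['m10']/M['m00'],M['m01']/M['m00']),25))
# cork
hsv=cv2.cvtColor(t,cv2.COLOR_BGR2HSV); sat=cv2.GaussianBlur(hsv[...,1],(3,3),0)
m=np.zeros(g.shape,np.uint8); m[160:216,256:304]=((sat>142)&(hsv[...,0]<22))[160:216,256:304]
m=cv2.morphologyEx(m,cv2.MORPH_OPEN,np.ones((3,3)));cs,_=cv2.findContours(m,cv2.RETR_EXTERNAL,cv2.CHAIN_APPROX_NONE); k=max(cs,key=cv2.contourArea)
rr=cv2.minAreaRect(k); W=onz("top",cv2.boxPoints(rr),15); print("cork",rr,W,W.mean(0))
print("well",onz("top",(348.2,181.6),16),onz("top",(377,184.4),16))
for nm,P in dict(seatA=(616.3,265.2,16),seatB=(602.5,166.3,16),b=(450.7,210.3,52)).items(): print(nm,proj("scene",P))
```

```text
p1 [278.99 243.73] [306.25 238.97] tri [464.18   1.57  26.76] 2.2598377638541502 top@25 [465.01   2.33  25.  ] scene@25 [464.96  -0.9   25.  ]
p1 [281.69 263.4 ] [325.04 248.14] tri [416.99  -6.27  26.67] 2.1977230743567966 top@25 [417.76  -5.57  25.  ] scene@25 [417.57  -8.68  25.  ]
  mid [441.39  -1.62  25.  ] yaw 9.499801949073085 len 47.908982445324014
p2 [341.43 239.89] [348.25 211.21] tri [ 477.68 -150.02   26.69] 2.3615738205555554 top@25 [ 478.62 -149.51   25.  ] scene@25 [ 478.44 -153.02   25.  ]
p2 [357.03 252.06] [368.02 210.56] tri [ 449.33 -188.48   26.6 ] 2.0608488039121045 top@25 [ 450.14 -188.12   25.  ] scene@25 [ 450.03 -191.4    25.  ]
  mid [ 464.38 -168.81   25.  ] yaw 53.586974670278885 len 47.98033275317347
p1 ((280.48175048828125, 253.36611938476562), (26.887527465820312, 12.295302391052246), 82.23483276367188) [441.91  -1.95  25.  ] [np.float64(64.86778726821706), np.float64(29.86091397077668), np.float64(64.92734539429756), np.float64(29.72814447630752)] yaw -170.61231798901588 [[441.67  -1.96  25.  ]]
p2 ((349.3780822753906, 245.9024658203125), (27.33041000366211, 12.806248664855957), 38.65980529785156) [ 464.58 -169.17   25.  ] [np.float64(66.1975571471197), np.float64(31.377613358438666), np.float64(66.34092304180939), np.float64(31.31995115018661)] yaw -127.14932188661226 [[ 464.24 -168.68   25.  ]]
cork ((278.9486083984375, 187.1050262451172), (30.31216049194336, 16.793312072753906), 79.2156982421875) [[637.08  34.81  15.  ]
 [646.24  -5.83  15.  ]
 [572.45 -21.92  15.  ]
 [563.44  18.55  15.  ]] [604.8   6.4  15. ]
well [[ 623.67 -165.03   16.  ]] [[ 618.9  -236.95   16.  ]]
seatA [[157.78 259.45]]
seatB [[204.09 243.09]]
b [[227.13 277.19]]
```

```bash
cat >> h.py <<'E'
def plan(x,y,z,yaw=None):
    "shift in tool axes (units of 30mm) after turning to yaw (deg), measured from current pose"
    from rig import r
    s=r.sense(); p=s['eef_pos']; R=Ro.from_euler('xyz',s['tcp_rot']); y0=np.degrees(s['tcp_rot'][2])
    if yaw is None: yaw=y0
    dt=(y0-yaw+90)%180-90   # turn about tool z (down), half turn equivalent
    R2=R*Ro.from_euler('z',dt,degrees=True)
    d=R2.inv().apply(np.array([x,y,z])-p)/30
    print("pos",p,"rpy deg",np.degrees(s['tcp_rot']),"open %.3f"%s['opening'],"F",s['contact_force'],"t %.2f"%s['clock'],"q",s['qpos'])
    print("turn units %.2f"%(dt/8),"shift",d)
E
python3 -c "
from h import *
plan(441.5,-2.8,90,9.5)"
```

```text
pos [ 270.44 -563.02  252.64] rpy deg [-179.93    0.     25.66] open 1.001 F [-1.13  0.45  0.36] t 0.10 q [-1.13  0.35  1.63 -0.    1.16 -0.  ]
turn units 2.02 shift [  8.71 -17.47   5.44]
```

Emit:
carry_out(
  rows="0.55 0 0 0 1; 0.55 0 0 0 1; 0.55 0 0 0 0",
)

```text
clock: 0.48
eef_pos: [270.5, -563.2, 252.9]
tcp_rot: [-3.141, 0.0, 0.169]
contact_force: [-0.6, 0.7, 0.1]
opening: 0.547
```

```bash
python3 -c "
from h import *
plan(441.5,-2.8,90,9.5)"
```

```text
pos [ 270.51 -563.18  252.91] rpy deg [-179.96    0.01    9.71] open 0.547 F [-0.61  0.65  0.13] t 0.47 q [-1.13  0.35  1.63  0.    1.16  0.28]
turn units 0.03 shift [  8.71 -17.48   5.44]
```

Emit:
carry_out(
  rows="0.55 0.48 -0.97 0.2 0; 0.55 0.48 -0.97 0.2 0; 0.55 0.48 -0.97 0.2 0; 0.55 0.48 -0.97 0.2 0; 0.55 0.48 -0.97 0.2 0; 0.55 0.48 -0.97 0.2 0; 0.55 0.48 -0.97 0.2 0; 0.55 0.48 -0.97 0.2 0; 0.55 0.48 -0.97 0.2 0; 0.55 0.48 -0.97 0.2 0; 0.55 0.48 -0.97 0.2 0; 0.55 0.48 -0.97 0.2 0",
)

```text
clock: 1.98
eef_pos: [382.6, -189.1, 181.2]
tcp_rot: [3.141, -0.0, 0.172]
contact_force: [0.2, -0.2, -0.1]
opening: 0.548
```

Emit:
carry_out(
  rows="0.55 0.48 -0.97 0.3 0; 0.55 0.48 -0.97 0.3 0; 0.55 0.48 -0.97 0.3 0; 0.55 0.48 -0.97 0.3 0; 0.55 0.48 -0.97 0.3 0; 0.55 0.48 -0.97 0.3 0; 0.55 0 0 0 0; 0.55 0 0 0 0",
)

```text
clock: 2.98
eef_pos: [438.1, -3.7, 127.3]
tcp_rot: [3.141, 0.0, 0.171]
contact_force: [-0.1, -0.2, 0.1]
opening: 0.55
```

Run:
```python
from h import *
from rig import r
plan(441.5,-2.8,40,9.5)
for n,b in(("scene",(260,180,140,105)),("top",(230,215,100,75))):
    im=cv2.convertScaleAbs(r.grab_frame(n),alpha=1.7); x,y,w,h=b
    cv2.imwrite(f"pics/{n}1.png",cv2.resize(im[y:y+h,x:x+w],(700,525),interpolation=cv2.INTER_CUBIC))
```

```text
pos [438.06  -3.71 127.3 ] rpy deg [179.99   0.02   9.8 ] open 0.550 F [-0.08 -0.21  0.12] t 2.98 q [-0.01  0.25  2.13 -0.    0.77  1.39]
turn units 0.04 shift [ 0.12 -0.01  2.91]
```

View pics/scene1.png

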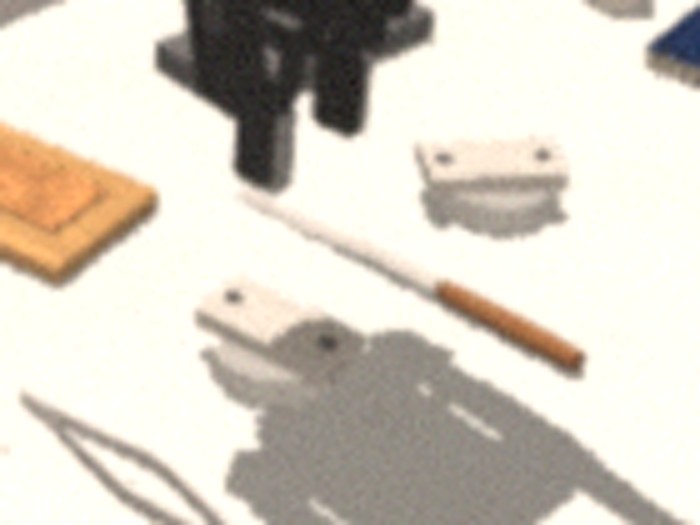

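View pics/top1.png

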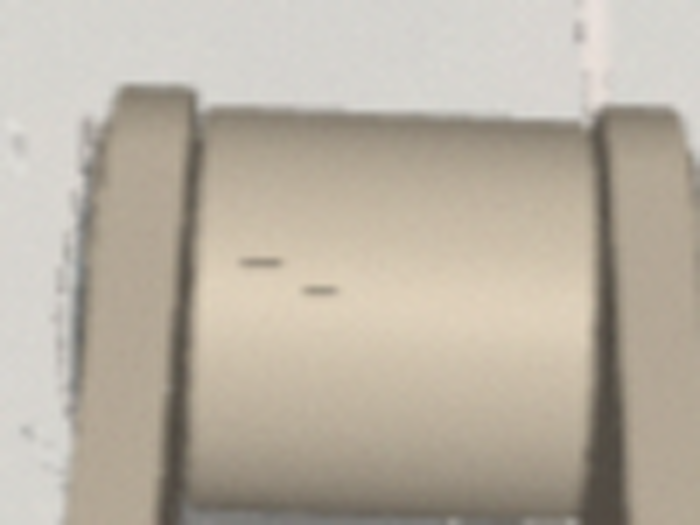

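```bash
python3 -c "
from h import *
for z in (105,107): print(proj('scene',[[438.1,-3.7,z],[438.1,-6.7,z],[438.1,-.7,z],[438-23*.17,-3.7+23,z],[438+23*.17,-3.7-23,z]]))"
```

```text
[[318.83 212.37]
 [319.89 211.83]
 [317.77 212.9 ]
 [312.05 217.42]
 [325.42 207.55]]
[[318.9  211.52]
 [319.96 210.99]
 [317.84 212.05]
 [312.11 216.56]
 [325.5  206.71]]
```

Emit:
carry_out(
  rows="0.55 0.12 0 0.6 0.04; 0.55 0 0 0.6 0; 0.55 0 0 0.6 0; 0.55 0 0 0.6 0; 0.55 0 0 0.5 0; 0.55 0 0 0 0; 0.55 0 0 0 0",
)

```text
clock: 3.95
eef_pos: [442.1, -3.1, 40.7]
tcp_rot: [3.142, -0.0, 0.163]
contact_force: [-0.4, 0.6, -0.0]
opening: 0.55
```

Run:
```python
from h import *
from rig import r
plan(441.5,-2.8,38,9.5)
for n,b in(("scene",(260,180,140,105)),):
    im=cv2.convertScaleAbs(r.grab_frame(n),alpha=1.7); x,y,w,h=b
    cv2.imwrite(f"pics/{n}2.png",cv2.resize(im[y:y+h,x:x+w],(700,525),interpolation=cv2.INTER_CUBIC))
```

```text
pos [442.08  -3.12  40.66] rpy deg [180.    -0.02   9.33] open 0.550 F [-0.4   0.64 -0.04] t 3.95 q [-0.01  0.42  2.17 -0.    0.55  1.4 ]
turn units -0.02 shift [-0.02 -0.01  0.09]
```

View pics/scene2.png

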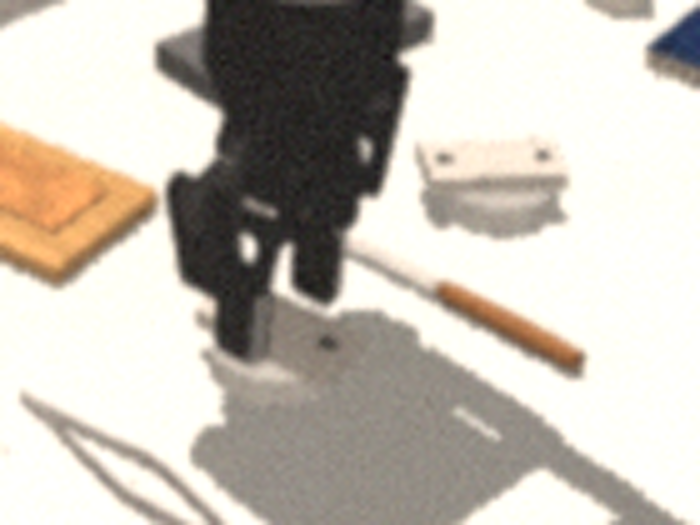

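Emit:
carry_out(
  rows="0.55 0 0 0.07 0; 0.4 0 0 0 0; 0.3 0 0 0 0; 0.3 0 0 0 0; 0.3 0 0 0 0; 0.3 0 0 0 0",
  newtons=40,
)

```text
clock: 4.75
eef_pos: [441.9, -2.9, 38.6]
tcp_rot: [3.142, -0.0, 0.163]
contact_force: [-1.2, 0.4, 5.7]
opening: 0.355
```

Emit:
carry_out(
  rows="0.3 0 0 -0.1 0; 0.3 0 0 -0.3 0; 0.3 0 0 -1 0; 0.3 0 0 -1 0; 0.3 0 0 0 0; 0.3 0 0 0 0",
)

```text
clock: 5.5
eef_pos: [441.6, -2.9, 110.0]
tcp_rot: [-3.142, -0.0, 0.163]
contact_force: [-0.6, 0.5, -0.2]
opening: 0.357
```

Run:
```python
from h import *
from rig import r
plan(604.8,6,120,12)
for n,b in(("scene",(260,160,140,105)),):
    im=r.grab_frame(n); cv2.imwrite("pics/scene3raw.png",im); im=cv2.convertScaleAbs(im,alpha=1.7); x,y,w,h=b
    cv2.imwrite(f"pics/{n}3.png",cv2.resize(im[y:y+h,x:x+w],(700,525),interpolation=cv2.INTER_CUBIC))
```

```text
pos [441.56  -2.9  110.03] rpy deg [-180.     -0.      9.34] open 0.357 F [-0.6   0.52 -0.17] t 5.50 q [-0.01  0.28  2.14  0.    0.72  1.4 ]
turn units -0.33 shift [ 5.38  0.84 -0.33]
```

View pics/scene3.png

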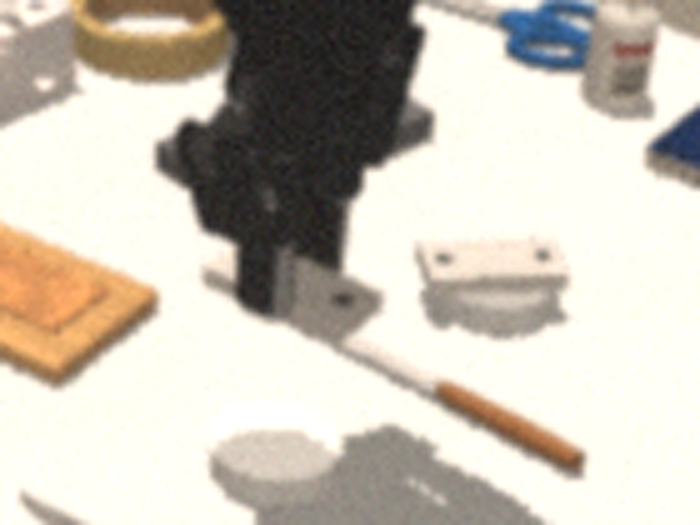

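Run:
```python
from h import *
im=cv2.imread("pics/scene3raw.png").astype(int).sum(2)
print(im[215:225,322:336])
ys,xs=np.mgrid[217:223,325:332]; w=np.clip(110-im[217:223,325:332],0,None); p=np.array([(w*xs).sum(),(w*ys).sum()])/w.sum()
print(p,onz("scene",p,96.4),onz("scene",p,97.4))
```

```text
[[228 229 217 221 203 221 265 322 354 398 445 444 458 447]
 [228 226 227 225 225 226 230 245 270 311 369 419 434 455]
 [227 226 229 223 222 218 222 223 231 243 271 327 373 410]
 [226 221 230 223 207 204 189 191 213 221 222 244 276 315]
 [220 215 223 224 182 140 124 142 167 212 221 209 227 266]
 [215 227 227 215 182 157 125 142 178 221 225 228 220 260]
 [218 220 235 227 220 203 187 188 204 228 238 231 232 275]
 [240 232 228 224 231 224 228 221 230 223 222 235 275 329]
 [234 239 222 229 230 232 228 233 232 220 244 290 366 402]
 [234 237 235 243 228 229 232 228 228 238 288 364 431 446]]
[nan nan] [[nan nan nan]] [[nan nan nan]]<stdin>:4: RuntimeWarning: invalid value encountered in divide
```

Run:
```python
from h import *
im=cv2.imread("pics/scene3raw.png").astype(int).sum(2)
ys,xs=np.mgrid[217:223,325:332]; w=np.clip(205-im[217:223,325:332],0,None); p=np.array([(w*xs).sum(),(w*ys).sum()])/w.sum()
print(p,onz("scene",p,96.4),onz("scene",p,95.4))
```

```text
[328.14 219.49] [[417.29  -9.26  96.4 ]] [[418.24 -10.4   95.4 ]]
```

Emit:
carry_out(
  rows="0.3 0 0 0 -0.33; 0.3 0.9 0.14 0 0; 0.3 0.9 0.14 0 0; 0.3 0.9 0.14 0 0; 0.3 0.9 0.14 0 0; 0.3 0.9 0.14 0 0; 0.3 0.88 0.14 0 0; 0.3 0 0 0.9 0; 0.3 0 0 0.7 0; 0.3 0 0 0 0; 0.3 0 0 0 0",
)

```text
clock: 6.92
eef_pos: [604.9, 5.9, 62.0]
tcp_rot: [-3.141, 0.001, 0.209]
contact_force: [0.9, 0.6, -1.1]
opening: 0.357
```

Run:
```python
from h import *
from rig import r
plan(604.8,5.4,38.9,12)
for n,b in(("scene",(215,150,120,90)),):
    im=r.grab_frame(n); im=cv2.convertScaleAbs(im,alpha=1.7); x,y,w,h=b
    cv2.imwrite(f"pics/{n}4.png",cv2.resize(im[y:y+h,x:x+w],(700,525),interpolation=cv2.INTER_CUBIC))
```

```text
pos [604.86   5.9   62.04] rpy deg [-179.99    0.04   11.97] open 0.357 F [ 0.86  0.59 -1.1 ] t 6.92 q [0.01 0.56 1.81 0.   0.78 1.37]
turn units -0.00 shift [-0.    0.02  0.77]
```

View pics/scene4.png

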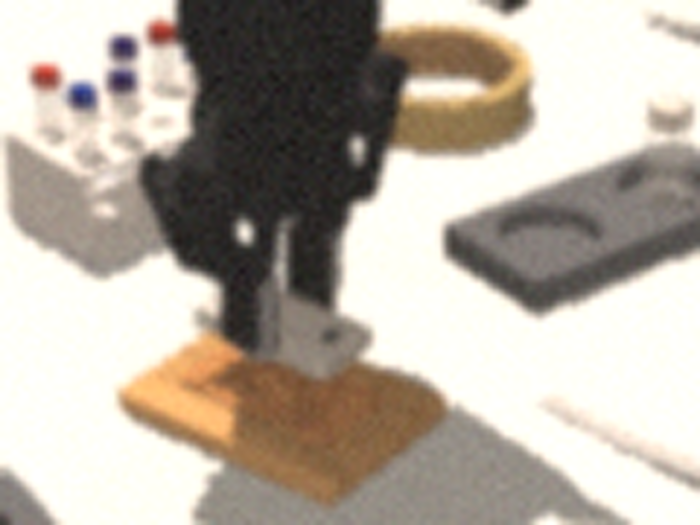

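Emit:
carry_out(
  rows="0.3 0 0.02 0.4 0; 0.3 0 0 0.26 0; 0.3 0 0 0.1 0; 0.3 0 0 0 0; 0.3 0 0 0 0",
)

```text
clock: 7.6
eef_pos: [605.2, 5.3, 39.5]
tcp_rot: [3.142, -0.0, 0.209]
contact_force: [0.0, -0.3, -0.6]
opening: 0.358
```

Emit:
carry_out(
  rows="0.3 0 0 0.03 0; 0.3 0 0 0 0; 0.45 0 0 0 0; 0.5 0 0 0 0; 0.5 0 0 0 0; 0.5 0 0 -0.5 0; 0.5 0 0 -1 0; 0.5 0 0 -1 0; 0.5 0 0 0 0; 0.5 0 0 0 0",
)

```text
clock: 8.85
eef_pos: [604.9, 5.3, 113.6]
tcp_rot: [3.142, -0.0, 0.209]
contact_force: [-0.7, -0.7, -0.6]
opening: 0.496
```

Run:
```python
from h import *
from rig import r
plan(464.5,-169.6,116,53.2)
for n,b in(("scene",(215,150,120,90)),):
    im=r.grab_frame(n); cv2.imwrite("pics/scene5raw.png",im);im=cv2.convertScaleAbs(im,alpha=1.7); x,y,w,h=b
    cv2.imwrite(f"pics/{n}5.png",cv2.resize(im[y:y+h,x:x+w],(700,525),interpolation=cv2.INTER_CUBIC))
```

```text
pos [604.87   5.33 113.64] rpy deg [180.    -0.01  11.98] open 0.496 F [-0.73 -0.69 -0.56] t 8.85 q [0.01 0.48 1.79 0.   0.87 1.37]
turn units -5.15 shift [-7.47 -0.25 -0.08]
```

View pics/scene5.png

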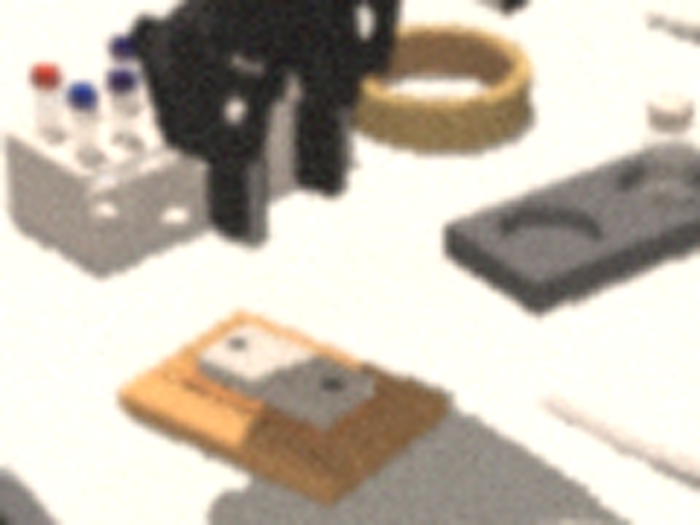

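Emit:
carry_out(
  rows="0.55 0 0 0 -0.9; 0.55 0 0 0 -0.9; 0.55 0 0 0 -0.9; 0.55 0 0 0 -0.9; 0.55 0 0 0 -0.8; 0.55 0 0 0 -0.75; 0.55 -0.93 -0.03 0 0; 0.55 -0.93 -0.03 0 0; 0.55 -0.93 -0.03 0 0; 0.55 -0.93 -0.03 0 0; 0.55 -0.93 -0.03 0 0; 0.55 -0.93 -0.03 0 0",
)

```text
clock: 10.4
eef_pos: [499.1, -125.9, 112.5]
tcp_rot: [-3.14, 0.001, 0.928]
contact_force: [0.7, -0.1, -0.5]
opening: 0.547
```

Emit:
carry_out(
  rows="0.55 -0.93 -0.03 0 0; 0.55 -0.93 -0.03 0 0; 0.55 0 0 0 0; 0.55 0 0 0 0",
)

```text
clock: 10.9
eef_pos: [465.6, -168.7, 113.1]
tcp_rot: [-3.141, 0.0, 0.928]
contact_force: [-0.0, 0.8, -0.5]
opening: 0.551
```

Run:
```python
from h import *
plan(464.4,-169.7,38.6,53.4)
```

```text
pos [ 465.61 -168.73  113.06] rpy deg [-179.96    0.     53.15] open 0.551 F [-0.03  0.78 -0.49] t 10.90 q [-0.35  0.35  2.02  0.    0.77  0.29]
turn units -0.03 shift [-0.05 -0.01  2.48]
```

Emit:
carry_out(
  rows="0.55 -0.05 -0.01 0.8 0; 0.55 0 0 0.8 0; 0.55 0 0 0.6 0; 0.55 0 0 0.28 0; 0.55 0 0 0 0; 0.4 0 0 0 0; 0.3 0 0 0 0; 0.3 0 0 0 0; 0.3 0 0 0 0; 0.3 0 0 0 0",
)

```text
clock: 12.15
eef_pos: [465.0, -170.1, 39.9]
tcp_rot: [3.14, -0.001, 0.928]
contact_force: [0.2, 2.2, 7.2]
opening: 0.359
```

Emit:
carry_out(
  rows="0.3 0 0 -0.1 0; 0.3 0 0 -0.3 0; 0.3 0 0 -1 0; 0.3 0 0 -1 0; 0.3 0 0 0 0; 0.3 0 0 0 0",
)

```text
clock: 12.9
eef_pos: [464.1, -170.0, 110.9]
tcp_rot: [-3.142, 0.0, 0.928]
contact_force: [-0.4, -0.7, -1.3]
opening: 0.361
```

Run:
```python
from h import *
from rig import r
plan(604.9,5.3,113,12)
a=cv2.imread("pics/scene5raw.png").astype(int).sum(2)
for n,b in(("scene",(280,150,120,90)),):
    im=r.grab_frame(n); cv2.imwrite("pics/scene6raw.png",im);im=cv2.convertScaleAbs(im,alpha=1.7); x,y,w,h=b
    cv2.imwrite(f"pics/{n}6.png",cv2.resize(im[y:y+h,x:x+w],(700,525),interpolation=cv2.INTER_CUBIC))
```

```text
pos [ 464.09 -169.95  110.86] rpy deg [-179.99    0.     53.17] open 0.361 F [-0.36 -0.73 -1.3 ] t 12.90 q [-0.35  0.35  2.03 -0.    0.77  0.29]
turn units 5.15 shift [ 5.81 -4.74 -0.07]
```

View pics/scene6.png

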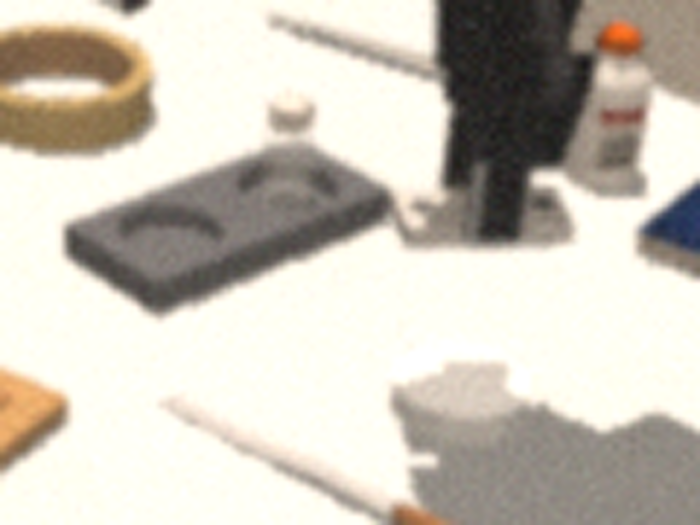

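Run:
```python
from h import *
from rig import r
s=cv2.imread("pics/scene6raw.png").astype(int).sum(2)
def dark(img,x,y,rad,f=.8):
    sl=img[y-rad:y+rad+1,x-rad:x+rad+1]; ref=sl.min()+f*(np.median(sl)-sl.min())
    ys,xs=np.mgrid[y-rad:y+rad+1,x-rad:x+rad+1]; w=np.clip(ref-sl,0,None)
    return np.array([(w*xs).sum(),(w*ys).sum()])/w.sum()
a=dark(s,353,185,2); b=dark(s,374,184,2); print(a,b); print(s[181:188,349:358]);print(s[180:188,370:379])
for z in(96,97):
    P=onz("scene",[a,b],z); m=P.mean(0)+[.5,2.4,0]; v=P[0]-P[1]; print(P,m,np.linalg.norm(v),np.degrees(np.arctan2(v[1],v[0])))
    d=m-[464.1,-170,z]; y=np.radians(53.17); print("tool x,y off",d[0]*np.cos(y)+d[1]*np.sin(y), d[0]*np.sin(y)-d[1]*np.cos(y))
t=r.grab_frame("top"); cv2.imwrite("pics/top7.png",t)
im=cv2.convertScaleAbs(t[155:275,235:395],alpha=1.7); cv2.imwrite("pics/top7c.png",cv2.resize(im,(800,600),interpolation=cv2.INTER_CUBIC))
```

```text
[353.71 185.95] [372.79 184.39]
[[451 442 455 442 453 409 317 170 110]
 [431 430 433 431 429 409 345 250 193]
 [418 411 389 391 393 392 380 308 240]
 [406 375 315 314 325 362 351 281 228]
 [388 328 265 236 250 264 266 231 226]
 [385 380 344 288 266 239 222 232 212]
 [363 399 401 354 264 228 222 226 216]]
[[190 348 410 418 425 431 402 322 276]
 [190 329 385 397 416 429 440 404 339]
 [175 242 273 272 290 361 425 445 423]
 [172 192 197 204 236 307 406 453 453]
 [167 169 140 143 184 262 358 437 459]
 [188 171 160 146 179 220 305 409 440]
 [203 224 222 206 224 235 267 355 430]
 [220 228 226 216 227 225 234 308 412]]
[[ 472.52 -153.1    96.  ]
 [ 449.3  -192.38   96.  ]] [ 461.41 -170.34   96.  ] 45.626908225163206 59.406756183851805
tool x,y off -1.8847841278557456 -1.9496810294034166
[[ 471.44 -151.63   97.  ]
 [ 448.27 -190.82   97.  ]] [ 460.36 -168.82   97.  ] 45.522098904634866 59.406756183851826
tool x,y off -1.3009867732073501 -3.7010137652686597
```

View pics/top7c.png

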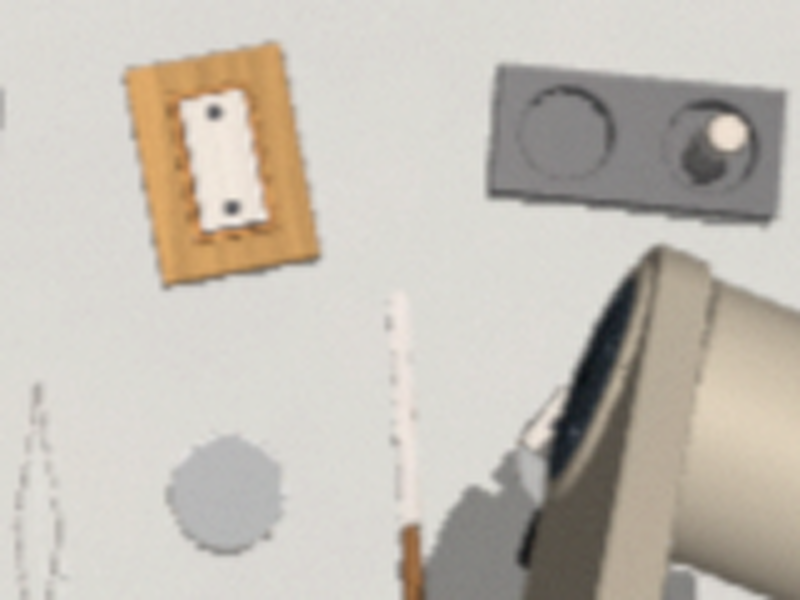

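```bash
cat >> h.py <<'E'
def dark(img,x,y,rad,f=.8):
    x=int(round(x));y=int(round(y))
    sl=img[y-rad:y+rad+1,x-rad:x+rad+1]; ref=sl.min()+f*(np.median(sl)-sl.min())
    ys,xs=np.mgrid[y-rad:y+rad+1,x-rad:x+rad+1]; w=np.clip(ref-sl,0,None)
    return np.array([(w*xs).sum(),(w*ys).sum()])/w.sum()
def rectof(m,z,box,n="top"):
    x,y,w,h=box; q=np.zeros(m.shape,np.uint8); q[y:y+h,x:x+w]=m[y:y+h,x:x+w]
    cs,_=cv2.findContours(q,cv2.RETR_EXTERNAL,cv2.CHAIN_APPROX_NONE); k=max(cs,key=cv2.contourArea)
    return k
E
python3 - <<'E'
from h import *
t=cv2.imread("pics/top7.png"); g=t.astype(int).sum(2)
a=dark(g,277.6,177,2);b=dark(g,281,196,2); P=onz("top",[a,b],25); v=P[0]-P[1]
print(a,b,P,P.mean(0),np.linalg.norm(v),np.degrees(np.arctan2(v[1],v[0])))
hsv=cv2.cvtColor(t,cv2.COLOR_BGR2HSV)
k=rectof(((hsv[...,1]>70)&(hsv[...,0]<25)).astype(np.uint8),12,(255,158,50,60)); rr=cv2.minAreaRect(k); W=onz("top",cv2.boxPoints(rr),12); print("board",W.mean(0), np.degrees(np.arctan2(*(W[1]-W[2])[1::-1])))
k=rectof((cv2.GaussianBlur(t,(3,3),0).astype(int).sum(2)<345).astype(np.uint8),15,(262,235,35,38)); (c,rad)=cv2.minEnclosingCircle(k); M=cv2.moments(k); c=(M['m10']/M['m00'],M['m01']/M['m00']);print("dish1",c,rad,cv2.contourArea(k),onz("top",c,15),onz("top",c,8))
s=cv2.imread("pics/scene5raw.png").astype(int).sum(2)
a=dark(s,215+237/5.833,150+343/5.833,2);b=dark(s,215+332/5.833,150+384/5.833,2);P=onz("scene",[a,b],25);print("scene plate1",a,b,P,P.mean(0))
E
```

```text
[277.42 177.01] [280.96 196.1 ] [[628.26  10.94  25.  ]
 [581.4    0.9   25.  ]] [604.83   5.92  25.  ] 47.92510084615722 12.091146765053525
board [604.72   6.3   12.  ] 12.227945576045785
dish1 (279.7133676092545, 254.30119965724077) 12.112250328063965 389.0 [[439.39  -0.27  15.  ]] [[439.29  -0.36   8.  ]]
scene plate1 [255.19 208.45] [271.49 215.48] [[628.78   8.07  25.  ]
 [581.04  -2.24  25.  ]] [604.91   2.91  25.  ]
```

Emit:
carry_out(
  rows="0.3 0 0 0 0.9; 0.3 0 0 0 0.9; 0.3 0 0 0 0.9; 0.3 0 0 0 0.9; 0.3 0 0 0 0.8; 0.3 0 0 0 0.75; 0.3 0.83 -0.68 0 0; 0.3 0.83 -0.68 0 0; 0.3 0.83 -0.68 0 0; 0.3 0.83 -0.68 0 0; 0.3 0.83 -0.68 0 0; 0.3 0.83 -0.68 0 0",
)

```text
clock: 14.5
eef_pos: [585.1, -18.4, 109.8]
tcp_rot: [-3.141, 0.002, 0.209]
contact_force: [0.9, 0.2, -0.7]
opening: 0.353
```

Emit:
carry_out(
  rows="0.3 0.83 -0.66 0 0; 0.3 0 0 0.5 0; 0.3 0 0 0.5 0; 0.3 0 0 0.4 0; 0.3 0 0 0 0; 0.3 0 0 0 0",
)

```text
clock: 15.25
eef_pos: [605.4, 4.8, 69.2]
tcp_rot: [3.142, -0.0, 0.208]
contact_force: [-0.8, -0.1, 0.0]
opening: 0.358
```

Run:
```python
from h import *
plan(604.95,5.4,50.5,12)
```

```text
pos [605.43   4.83  69.24] rpy deg [180.    -0.01  11.94] open 0.358 F [-0.78 -0.09  0.04] t 15.25 q [ 0.01  0.55  1.8  -0.    0.79  1.37]
turn units -0.01 shift [-0.01 -0.02  0.62]
```

Emit:
carry_out(
  rows="0.3 -0.01 -0.02 0.3 0; 0.3 0 0 0.3 0; 0.3 0 0 0 0; 0.3 0 0 0 0; 0.3 0 0 0 0",
)

```text
clock: 15.88
eef_pos: [604.9, 5.8, 51.1]
tcp_rot: [-3.142, 0.0, 0.209]
contact_force: [-0.7, -0.0, -0.1]
opening: 0.359
```

Run:
```python
from h import *
from rig import r
plan(604.95,5.4,49.5,12)
for n,b in(("scene",(215,150,120,90)),):
    im=r.grab_frame(n); im=cv2.convertScaleAbs(im,alpha=1.7); x,y,w,h=b
    cv2.imwrite(f"pics/{n}8.png",cv2.resize(im[y:y+h,x:x+w],(700,525),interpolation=cv2.INTER_CUBIC))
```

```text
pos [604.91   5.76  51.09] rpy deg [-180.      0.01   11.98] open 0.359 F [-0.66 -0.04 -0.1 ] t 15.88 q [ 0.01  0.57  1.81 -0.    0.76  1.37]
turn units -0.00 shift [-0.    0.01  0.05]
```

View pics/scene8.png

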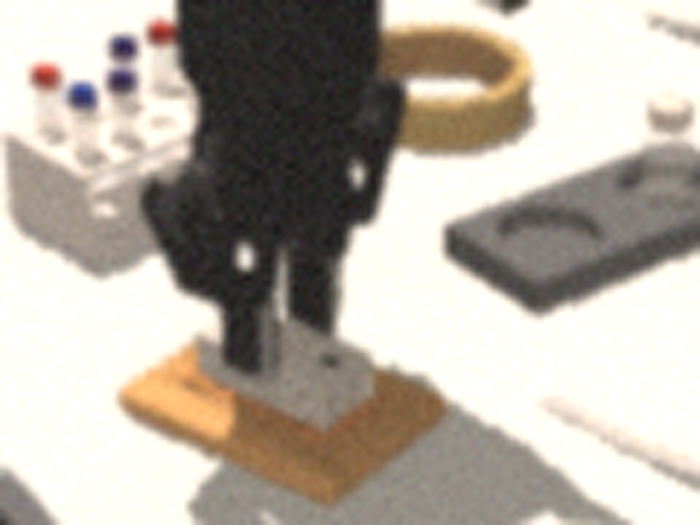

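Plate 2 is aligned just above plate 1. Easing down.

Emit:
carry_out(
  rows="0.3 0 0.01 0.04 0; 0.3 0 0 0.03 0; 0.3 0 0 0 0",
)

```text
clock: 16.3
eef_pos: [605.1, 5.5, 49.9]
tcp_rot: [3.142, -0.0, 0.209]
contact_force: [-3.2, 0.6, 10.7]
opening: 0.358
```

Emit:
carry_out(
  rows="0.3 0 0 -0.02 0; 0.3 0 0 0 0; 0.4 0 0 0 0; 0.5 0 0 0 0; 0.5 0 0 0 0; 0.5 0 0 -0.5 0; 0.5 0 0 -1 0; 0.5 0 0 -1 0; 0.6 0 0 0 0; 0.7 0 0 0 0",
)

```text
clock: 17.55
eef_pos: [604.9, 5.5, 124.8]
tcp_rot: [3.142, -0.0, 0.209]
contact_force: [-0.1, -0.4, 0.4]
opening: 0.705
```

Run:
```python
from h import *
from rig import r
plan(439.5,-1,123,82)
for n,b in(("scene",(215,150,120,90)),):
    im=r.grab_frame(n); cv2.imwrite("pics/scene9raw.png",im);im=cv2.convertScaleAbs(im,alpha=1.7); x,y,w,h=b
    cv2.imwrite(f"pics/{n}9.png",cv2.resize(im[y:y+h,x:x+w],(700,525),interpolation=cv2.INTER_CUBIC))
```

```text
pos [604.86   5.47 124.82] rpy deg [180.    -0.01  11.98] open 0.705 F [-0.11 -0.37  0.36] t 17.55 q [0.01 0.47 1.78 0.   0.89 1.37]
turn units -8.75 shift [-0.98 -5.43  0.06]
```

View pics/scene9.png

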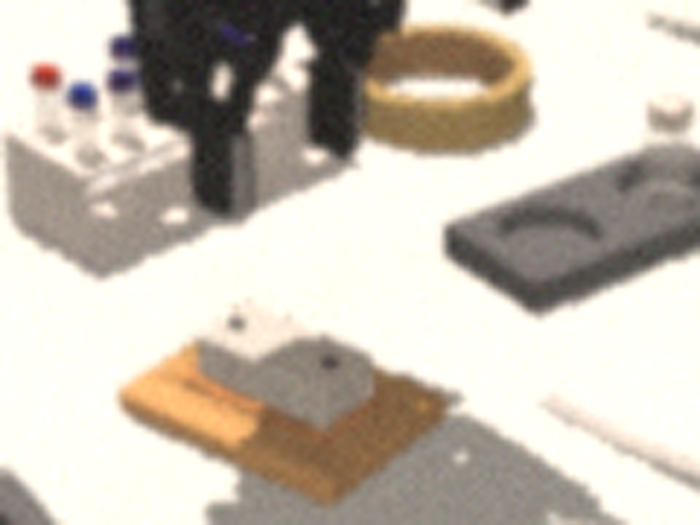

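Emit:
carry_out(
  rows="0.95 0 0 0 -0.97; 0.95 0 0 0 -0.97; 0.95 0 0 0 -0.97; 0.95 0 0 0 -0.97; 0.95 0 0 0 -0.97; 0.95 0 0 0 -0.97; 0.95 0 0 0 -0.97; 0.95 0 0 0 -0.97; 0.95 0 0 0 -0.97; 0.95 0 0 0 0",
)

```text
clock: 18.85
eef_pos: [604.4, 5.4, 123.6]
tcp_rot: [-3.14, 0.0, 1.427]
contact_force: [-0.3, 0.3, 0.8]
opening: 0.947
```

Run:
```python
from h import *
plan(439.4,-0.9,70,82)
```

```text
pos [604.38   5.44 123.6 ] rpy deg [-179.9     0.02   81.76] open 0.947 F [-0.27  0.32  0.84] t 18.85 q [0.01 0.47 1.78 0.   0.89 0.15]
turn units -0.03 shift [-0.97 -5.41  1.8 ]
```

Emit:
carry_out(
  rows="0.95 -0.16 -0.9 0.1 0; 0.95 -0.16 -0.9 0.2 0; 0.95 -0.16 -0.9 0.3 0; 0.95 -0.16 -0.9 0.4 0; 0.95 -0.16 -0.9 0.4 0; 0.95 -0.16 -0.9 0.4 0; 0.95 0 0 0 0; 0.95 0 0 0 0",
)

```text
clock: 19.85
eef_pos: [441.8, -0.0, 70.9]
tcp_rot: [3.14, -0.0, 1.426]
contact_force: [-0.1, -0.0, -0.7]
opening: 0.954
```

Run:
```python
from h import *
from rig import r
plan(439.4,-0.9,24,82)
for n,b in(("scene",(260,190,120,90)),):
    im=r.grab_frame(n); im=cv2.convertScaleAbs(im,alpha=1.7); x,y,w,h=b
    cv2.imwrite(f"pics/{n}10.png",cv2.resize(im[y:y+h,x:x+w],(700,525),interpolation=cv2.INTER_CUBIC))
```

```text
pos [441.81  -0.    70.87] rpy deg [179.93  -0.01  81.72] open 0.954 F [-0.06 -0.03 -0.73] t 19.85 q [-0.    0.36  2.16  0.    0.63  0.14]
turn units -0.04 shift [-0.04 -0.08  1.56]
```

View pics/scene10.png

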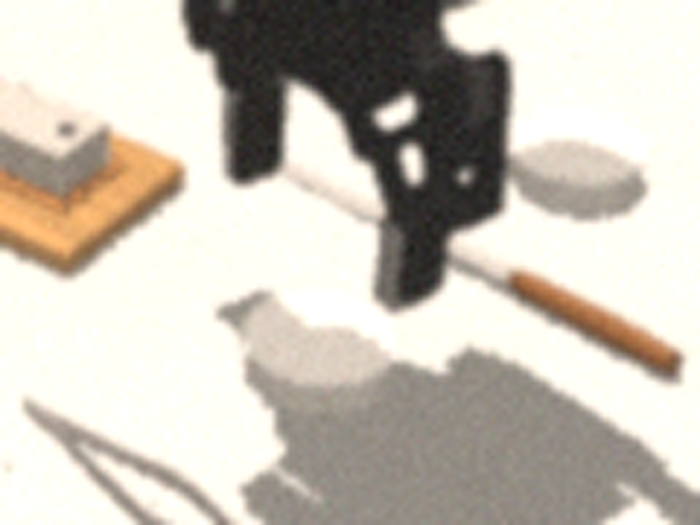

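Emit:
carry_out(
  rows="0.95 -0.03 -0.08 0.5 -0.04; 0.95 0 0 0.5 0; 0.95 0 0 0.4 0; 0.95 0 0 0.15 0; 0.95 0 0 0 0; 0.95 0 0 0 0",
)

```text
clock: 20.65
eef_pos: [438.3, -0.5, 24.3]
tcp_rot: [3.141, -0.0, 1.433]
contact_force: [0.0, 0.5, -0.4]
opening: 0.949
```

Emit:
carry_out(
  rows="0.8 0 0 0 0; 0.7 0 0 0 0; 0.6 0 0 0 0; 0.6 0 0 0 0; 0.6 0 0 0 0; 0.6 0 0 0 0",
  newtons=30,
)

```text
clock: 21.4
eef_pos: [438.4, -0.5, 24.7]
tcp_rot: [3.141, -0.0, 1.434]
contact_force: [-1.3, 0.4, 9.2]
opening: 0.641
```

Run:
```python
from h import *
from rig import r
plan(439.4,-0.9,24,82)
for n,b in(("scene",(260,190,120,90)),):
    im=r.grab_frame(n); im=cv2.convertScaleAbs(im,alpha=1.7); x,y,w,h=b
    cv2.imwrite(f"pics/{n}11.png",cv2.resize(im[y:y+h,x:x+w],(700,525),interpolation=cv2.INTER_CUBIC))
```

```text
pos [438.38  -0.54  24.69] rpy deg [179.96  -0.01  82.13] open 0.641 F [-1.27  0.42  9.22] t 21.40 q [-0.    0.45  2.18  0.    0.51  0.13]
turn units 0.02 shift [-0.01  0.04  0.02]
```

View pics/scene11.png

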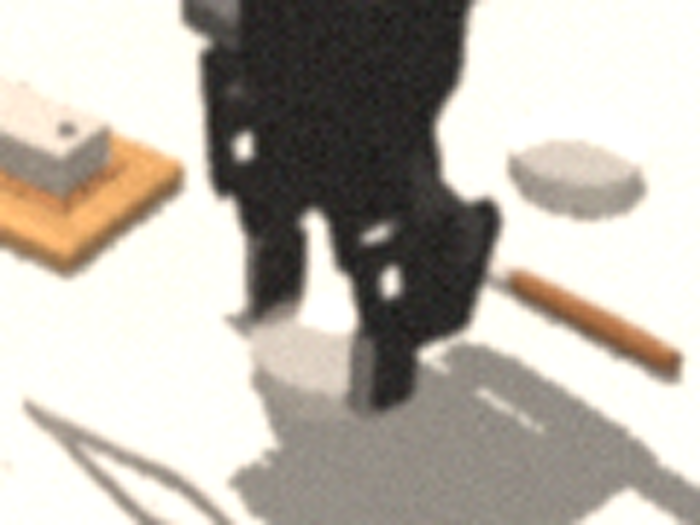

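Emit:
carry_out(
  rows="0.58 0 0 -0.1 0; 0.58 0 0 -0.4 0; 0.58 0 0 -1 0; 0.58 0 0 -1 0; 0.58 0 0 -0.6 0; 0.58 0 0 0 0; 0.58 0 0 0 0",
)

```text
clock: 22.32
eef_pos: [437.7, -0.5, 116.8]
tcp_rot: [-3.141, 0.0, 1.434]
contact_force: [-0.3, -0.6, -0.3]
opening: 0.638
```

Run:
```python
from h import *
from rig import r
plan(616.3,264.4,115,82)
for n,b in(("scene",(260,150,120,90)),):
    im=r.grab_frame(n); im=cv2.convertScaleAbs(im,alpha=1.7); x,y,w,h=b
    cv2.imwrite(f"pics/{n}12.png",cv2.resize(im[y:y+h,x:x+w],(700,525),interpolation=cv2.INTER_CUBIC))
```

```text
pos [437.72  -0.53 116.82] rpy deg [-179.98    0.     82.14] open 0.638 F [-0.34 -0.59 -0.27] t 22.32 q [-0.    0.26  2.14  0.    0.74  0.13]
turn units 0.02 shift [9.57 4.67 0.06]
```

View pics/scene12.png

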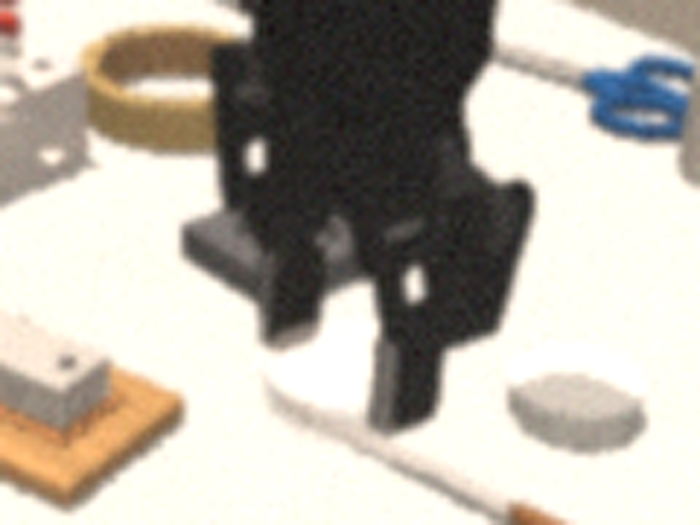

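Run:
```python
from h import *
s=cv2.imread("pics/scene0.png").astype(int).sum(2)
for nm,(x,y) in dict(A=(158,259),B=(204,243)).items():
    q=np.zeros(s.shape,np.uint8); q[y-16:y+16,x-20:x+20]=(s[y-16:y+16,x-20:x+20]<85)
    n,l,st,c=cv2.connectedComponentsWithStats(q); i=1+np.argmax(st[1:,4])
    cs,_=cv2.findContours((l==i).astype(np.uint8),cv2.RETR_EXTERNAL,cv2.CHAIN_APPROX_NONE); e=cv2.fitEllipse(max(cs,key=len))
    W=onz("scene",max(cs,key=len)[:,0,:],16); f=np.c_[2*W[:,:2],np.ones(len(W))]; sol=np.linalg.lstsq(f,(W[:,:2]**2).sum(1),rcond=None)[0]
    print(nm,c[i],st[i],onz("scene",c[i],16),"circ",sol[:2],np.sqrt(sol[2]+sol[0]**2+sol[1]**2))
```

```text
A [158.67 261.04] [147 253  24  17 219] [[610.7 266.1  16. ]] circ [611.84 266.27] 22.233933396482904
B [204.52 244.38] [194 237  22  15 172] [[598.12 167.98  16.  ]] circ [598.97 167.35] 21.653323993103555
```

Run:
```python
from h import *
s=cv2.imread("pics/scene0.png").astype(int).sum(2)
print(s[259,138:180]); print(s[244:276,158])
for th in (110,125,140):
  for nm,(x,y) in dict(A=(158,259),B=(204,243)).items():
    q=np.zeros(s.shape,np.uint8); q[y-12:y+13,x-18:x+19]=(s[y-12:y+13,x-18:x+19]<th)
    n,l,st,c=cv2.connectedComponentsWithStats(q); i=1+np.argmax(st[1:,4])
    print(th,nm,c[i],st[i],onz("scene",c[i],16))
```

```text
[198 202 207 198 202 205 199 189 132  83  85  82  82  76  83  84  94  87
  85  82  85  72  74  82  86  89  71  82  93  83  78  86  89  93 125 193
 207 210 210 213 218 203]
[432 433 427 422 381 308 218 182 106  76  81  85  76  82  77  85  86  83
  84  78  87  81  70  69  85  88 144 207 212 212 211 202]
110 A [158.74 260.5 ] [146 252  26  18 357] [[612.12 265.23  16.  ]]
110 B [204.9  243.99] [194 236  23  16 295] [[598.75 166.66  16.  ]]
125 A [158.69 260.53] [146 252  27  18 378] [[612.1  265.35  16.  ]]
125 B [205.02 243.92] [193 236  25  17 317] [[598.8  166.34  16.  ]]
140 A [158.88 260.61] [146 251  27  20 395] [[611.65 265.16  16.  ]]
140 B [204.93 244.05] [193 236  25  17 331] [[598.53 166.73  16.  ]]
```

Emit:
carry_out(
  rows="0.58 0.87 0.42 0 0; 0.58 0.87 0.42 0 0; 0.58 0.87 0.42 0 0; 0.58 0.87 0.42 0 0; 0.58 0.87 0.42 0 0; 0.58 0.87 0.42 0 0; 0.58 0.87 0.42 0 0; 0.58 0.87 0.42 0 0; 0.58 0.87 0.42 0 0; 0.58 0.87 0.42 0 0; 0.58 0.87 0.47 0 0; 0.58 0 0 0 0",
)

```text
clock: 23.88
eef_pos: [616.5, 266.0, 115.5]
tcp_rot: [-3.141, 0.0, 1.435]
contact_force: [-0.9, 0.6, 0.3]
opening: 0.636
```

Emit:
carry_out(
  rows="0.58 0 0 0.5 0; 0.58 0 0 0.5 0; 0.58 0 0 0.5 0; 0.58 0 0 0.3 0; 0.58 0 0 0 0; 0.58 0 0 0 0",
)

```text
clock: 24.62
eef_pos: [616.5, 264.8, 63.5]
tcp_rot: [3.141, -0.0, 1.433]
contact_force: [-0.1, 0.7, -0.8]
opening: 0.63
```

Run:
```python
from h import *
from rig import r
plan(616.6,265.1,43,82)
for n,b in(("scene",(110,200,120,90)),):
    im=r.grab_frame(n); im=cv2.convertScaleAbs(im,alpha=1.7); x,y,w,h=b
    cv2.imwrite(f"pics/{n}13.png",cv2.resize(im[y:y+h,x:x+w],(700,525),interpolation=cv2.INTER_CUBIC))
```

```text
pos [616.46 264.81  63.48] rpy deg [179.97  -0.02  82.13] open 0.630 F [-0.07  0.66 -0.84] t 24.62 q [0.4  0.63 1.65 0.   0.86 0.54]
turn units 0.02 shift [0.01 0.   0.68]
```

View pics/scene13.png

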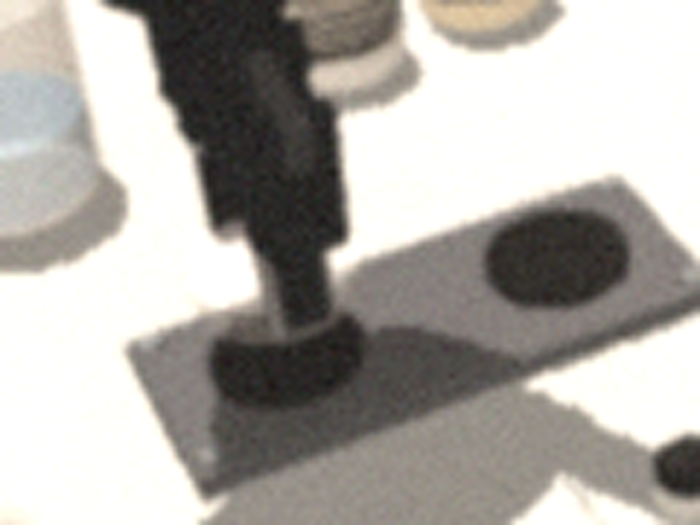

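Run:
```python
from h import *
from rig import r
for n,b in(("scene",(130,220,60,60)),):
    im=r.grab_frame(n); x,y,w,h=b; im=im[y:y+h,x:x+w]
    im=cv2.convertScaleAbs(im,alpha=1.35)
    cv2.imwrite(f"pics/{n}14.png",cv2.resize(im,(600,600),interpolation=cv2.INTER_CUBIC))
```

```text
(no output)
```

View pics/scene14.png

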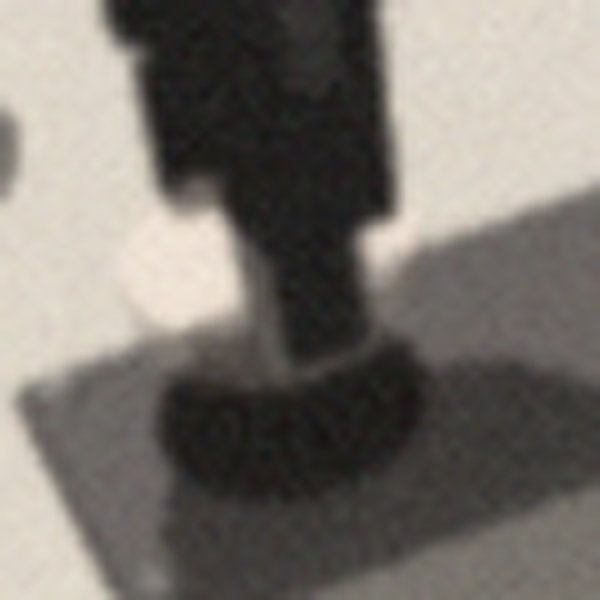

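Emit:
carry_out(
  rows="0.58 0.01 0 0.3 0; 0.58 0 0 0.3 0; 0.58 0 0 0.08 0; 0.58 0 0 0.05 0; 0.58 0 0 0 0; 0.58 0 0 0 0",
)

```text
clock: 25.48
eef_pos: [616.4, 265.1, 41.4]
tcp_rot: [3.141, -0.0, 1.434]
contact_force: [-1.2, -0.1, -0.2]
opening: 0.63
```

Emit:
carry_out(
  rows="0.58 0 0 0.03 0; 0.58 0 0 0 0",
)

```text
clock: 25.72
eef_pos: [616.4, 265.1, 40.9]
tcp_rot: [3.141, -0.0, 1.434]
contact_force: [-1.5, -0.9, 4.6]
opening: 0.637
```

Emit:
carry_out(
  rows="0.58 0 0 0.01 0; 0.7 0 0 0 0; 0.85 0 0 0 0; 0.9 0 0 0 0; 0.9 0 0 -0.5 0; 0.9 0 0 -1 0; 0.9 0 0 -1 0; 0.9 0 0 0 0; 0.9 0 0 0 0",
)

```text
clock: 26.85
eef_pos: [616.0, 264.9, 115.1]
tcp_rot: [3.142, -0.0, 1.434]
contact_force: [-1.1, -0.5, -1.2]
opening: 0.898
```

Run:
```python
from h import *
from rig import r
plan(464,-170,115,82)
im=r.grab_frame("scene"); cv2.imwrite("pics/scene15raw.png",im); x,y,w,h=(110,200,120,90); im=cv2.convertScaleAbs(im[y:y+h,x:x+w],alpha=1.4)
cv2.imwrite("pics/scene15.png",cv2.resize(im,(700,525),interpolation=cv2.INTER_CUBIC))
t=r.grab_frame("top"); cv2.imwrite("pics/top15.png",t)
im=cv2.convertScaleAbs(t[155:275,145:385],alpha=1.4); cv2.imwrite("pics/top15c.png",cv2.resize(im,(800,400),interpolation=cv2.INTER_CUBIC))
```

```text
pos [615.96 264.93 115.08] rpy deg [180.    -0.    82.14] open 0.898 F [-1.14 -0.52 -1.22] t 26.85 q [0.4  0.57 1.63 0.   0.94 0.54]
turn units 0.02 shift [-15.06  -3.     0.  ]
```

View pics/scene15.png

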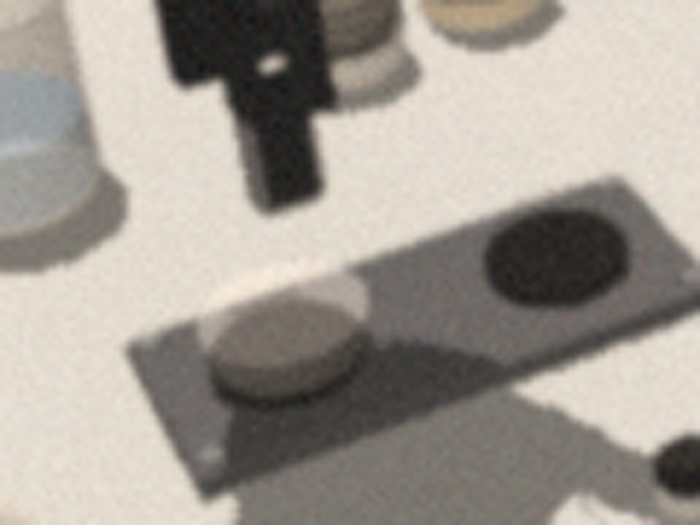

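View pics/top15c.png

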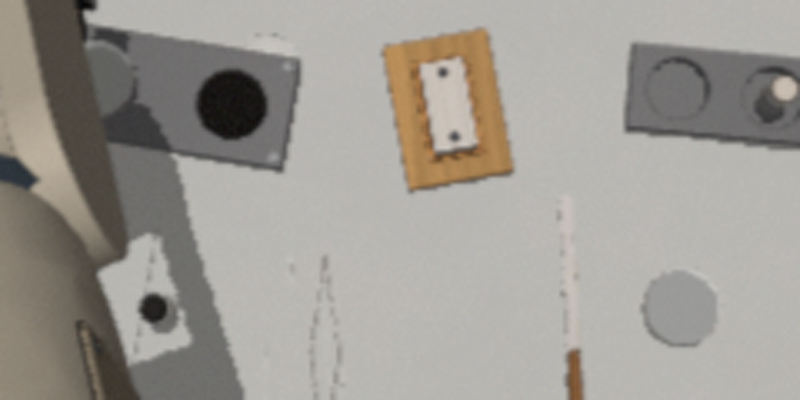

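Run:
```python
from h import *
t=cv2.imread("pics/top15.png"); g=cv2.GaussianBlur(t,(3,3),0).astype(int).sum(2)
k=rectof((g<340).astype(np.uint8),15,(328,228,42,42)); print(cv2.contourArea(k),cv2.minEnclosingCircle(k))
M=cv2.moments(k); c=(M['m10']/M['m00'],M['m01']/M['m00']); W=onz("top",k[:,0,:],15)
f=np.c_[2*W[:,:2],np.ones(len(W))]; sol=np.linalg.lstsq(f,(W[:,:2]**2).sum(1),rcond=None)[0]
print(c,onz("top",c,13),"circ",sol[:2],np.sqrt(sol[2]+sol[0]**2+sol[1]**2))
k=rectof((g<150).astype(np.uint8),15,(180,235,22,24));M=cv2.moments(k); c=(M['m10']/M['m00'],M['m01']/M['m00']);print("vial",c,onz("top",c,52))
t=cv2.imread("pics/top15.png").astype(int).sum(2)
a=dark(t,145+443/3.333,155+72/3.333,2);b=dark(t,145+455/3.333,155+136/3.333,2);P=onz("top",[a,b],35);v=P[0]-P[1];print("pile",P.mean(0),np.linalg.norm(v),np.degrees(np.arctan2(v[1],v[0])))
plan(464,-170,115,82)
```

```text
347.0 ((347.9193420410156, 247.9193572998047), 11.288704872131348)
(347.96157540826124, 247.84486071085493) [[ 459.78 -167.68   13.  ]] circ [ 459.83 -167.37] 25.839843302457613
vial (190.9004975124378, 247.19900497512435) [[450.83 209.99  52.  ]]
pile [605.16   6.07  35.  ] 48.03104360130835 12.044927634826662
pos [615.51 264.73 114.1 ] rpy deg [-179.92    0.05   82.14] open 0.901 F [1.1  0.56 0.42] t 26.95 q [0.4  0.57 1.63 0.   0.94 0.54]
turn units 0.02 shift [-15.05  -2.98  -0.01]
```

Emit:
carry_out(
  rows="0.95 -0.93 -0.19 0 0; 0.95 -0.93 -0.19 0 0; 0.95 -0.93 -0.19 0 0; 0.95 -0.93 -0.19 0 0; 0.95 -0.93 -0.19 0 0; 0.95 -0.93 -0.19 0 0; 0.95 -0.93 -0.19 0 0; 0.95 -0.93 -0.19 0 0; 0.95 -0.93 -0.19 0 0; 0.95 -0.93 -0.19 0 0; 0.95 -0.93 -0.19 0 0; 0.95 -0.93 -0.19 0 0",
)

```text
clock: 28.45
eef_pos: [501.7, -58.1, 114.2]
tcp_rot: [-3.14, 0.0, 1.434]
contact_force: [-0.1, -0.5, 0.6]
opening: 0.95
```

Emit:
carry_out(
  rows="0.95 -0.93 -0.19 0 0; 0.95 -0.93 -0.19 0 0; 0.95 -0.93 -0.19 0.3 0; 0.95 -0.93 -0.19 0.5 0; 0.95 0 0 0.5 0; 0.95 0 0 0 0; 0.95 0 0 0 0",
)

```text
clock: 29.32
eef_pos: [465.0, -164.0, 75.9]
tcp_rot: [-3.141, -0.0, 1.434]
contact_force: [-0.2, 0.3, -0.0]
opening: 0.949
```

Run:
```python
from h import *
plan(460,-168.2,24.3,82)
```

```text
pos [ 465.01 -164.01   75.94] rpy deg [-179.98   -0.01   82.18] open 0.949 F [-0.18  0.33 -0.05] t 29.32 q [-0.34  0.41  2.05  0.    0.69 -0.21]
turn units 0.02 shift [-0.16 -0.15  1.72]
```

Emit:
carry_out(
  rows="0.95 -0.16 -0.15 0.4 0; 0.95 0 0 0.5 0; 0.95 0 0 0.5 0; 0.95 0 0 0.3 0; 0.95 0 0 0 0; 0.95 0 0 0 0; 0.8 0 0 0 0; 0.7 0 0 0 0; 0.58 0 0 0 0; 0.58 0 0 0 0; 0.58 0 0 0 0; 0.58 0 0 0 0",
)

```text
clock: 30.82
eef_pos: [459.9, -169.0, 25.7]
tcp_rot: [3.141, 0.0, 1.434]
contact_force: [-1.7, 0.2, 8.8]
opening: 0.63
```

Run:
```python
from h import *
from rig import r
plan(460,-168.2,24,82)
for n,b in(("scene",(300,160,100,75)),):
    im=r.grab_frame(n); im=cv2.convertScaleAbs(im,alpha=1.5); x,y,w,h=b
    cv2.imwrite(f"pics/{n}16.png",cv2.resize(im[y:y+h,x:x+w],(700,525),interpolation=cv2.INTER_CUBIC))
```

```text
pos [ 459.93 -168.98   25.7 ] rpy deg [179.96   0.01  82.15] open 0.630 F [-1.67  0.2   8.83] t 30.82 q [-0.36  0.5   2.07 -0.    0.57 -0.22]
turn units 0.02 shift [ 0.03 -0.    0.06]
```

View pics/scene16.png

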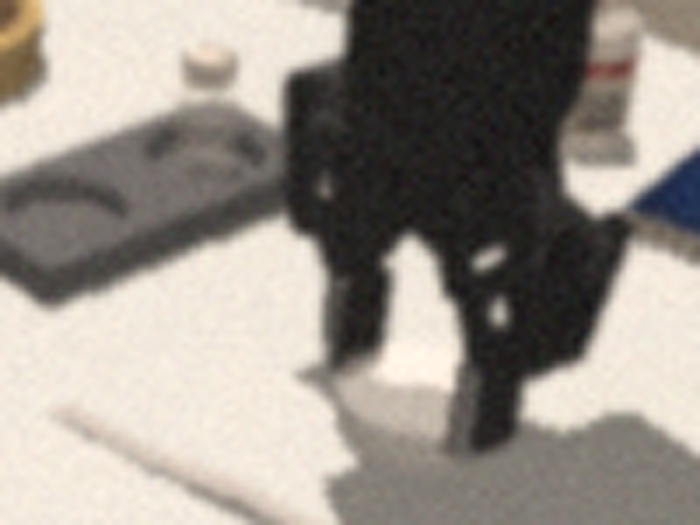

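Emit:
carry_out(
  rows="0.58 0 0 -0.1 0; 0.58 0 0 -0.4 0; 0.58 0 0 -1 0; 0.58 0 0 -1 0; 0.58 0 0 -0.6 0; 0.58 0 0 0 0",
)

```text
clock: 31.62
eef_pos: [460.6, -169.2, 119.7]
tcp_rot: [3.138, 0.001, 1.434]
contact_force: [0.4, -0.1, -0.3]
opening: 0.628
```

Run:
```python
from h import *
plan(602.8,165.6,115,82)
```

```text
pos [ 460.59 -169.21  119.7 ] rpy deg [179.81   0.04  82.13] open 0.628 F [ 0.42 -0.12 -0.33] t 31.62 q [-0.36  0.33  2.03  0.    0.78 -0.22]
turn units 0.02 shift [11.71  3.14  0.16]
```

Emit:
carry_out(
  rows="0.58 0.9 0.24 0 0; 0.58 0.9 0.24 0 0; 0.58 0.9 0.24 0 0; 0.58 0.9 0.24 0 0; 0.58 0.9 0.24 0 0; 0.58 0.9 0.24 0 0; 0.58 0.9 0.24 0 0; 0.58 0.9 0.24 0 0; 0.58 0.9 0.24 0 0; 0.58 0.9 0.24 0 0; 0.58 0.9 0.24 0 0; 0.58 0.9 0.24 0 0",
)

```text
clock: 33.12
eef_pos: [589.2, 141.0, 116.9]
tcp_rot: [-3.14, 0.001, 1.434]
contact_force: [-0.0, -0.9, -0.6]
opening: 0.63
```

Emit:
carry_out(
  rows="0.58 0.9 0.24 0 0; 0.58 0 0 0.5 0; 0.58 0 0 0.5 0; 0.58 0 0 0.5 0; 0.58 0 0 0.2 0; 0.58 0 0 0 0; 0.58 0 0 0 0",
)

```text
clock: 34.0
eef_pos: [600.8, 166.0, 67.5]
tcp_rot: [3.141, -0.0, 1.433]
contact_force: [-0.4, 0.4, -1.1]
opening: 0.628
```

Run:
```python
from h import *
from rig import r
plan(602.8,165.6,43.5,82)
for n,b in(("scene",(110,200,120,90)),):
    im=r.grab_frame(n); im=cv2.convertScaleAbs(im,alpha=1.4); x,y,w,h=b
    cv2.imwrite(f"pics/{n}17.png",cv2.resize(im[y:y+h,x:x+w],(700,525),interpolation=cv2.INTER_CUBIC))
```

```text
pos [600.79 165.96  67.46] rpy deg [179.96  -0.02  82.12] open 0.628 F [-0.38  0.35 -1.06] t 34.00 q [ 0.27  0.57  1.76 -0.    0.81  0.4 ]
turn units 0.02 shift [-0.    0.07  0.8 ]
```

View pics/scene17.png

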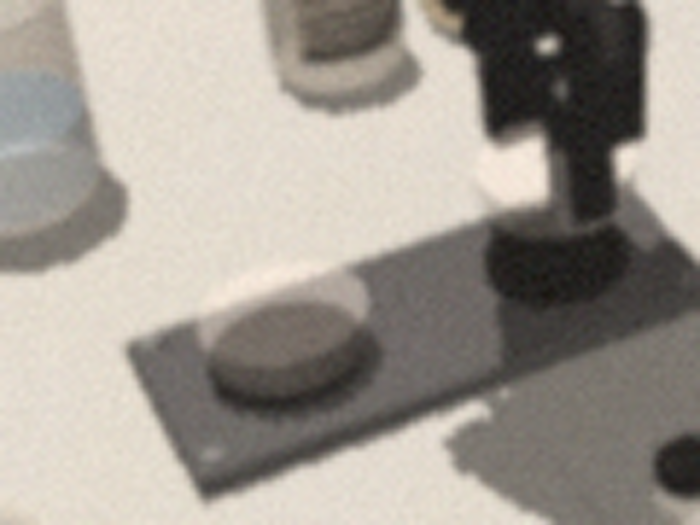

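Emit:
carry_out(
  rows="0.58 0 0.07 0.4 0; 0.58 0 0 0.3 0; 0.58 0 0 0.1 0; 0.58 0 0 0.02 0; 0.58 0 0 0 0; 0.58 0 0 0 0",
)

```text
clock: 34.8
eef_pos: [602.6, 165.8, 42.5]
tcp_rot: [3.141, -0.0, 1.434]
contact_force: [-0.2, -0.5, -0.7]
opening: 0.633
```

Emit:
carry_out(
  rows="0.58 0 0 0.03 0; 0.58 0 0 0 0; 0.58 0 0 0 0",
)

```text
clock: 35.17
eef_pos: [602.6, 165.8, 41.8]
tcp_rot: [3.141, -0.0, 1.434]
contact_force: [-1.0, -0.8, 4.8]
opening: 0.634
```

Contact. Releasing and retreating, then checking both dishes.

Emit:
carry_out(
  rows="0.58 0 0 0.01 0; 0.7 0 0 0 0; 0.85 0 0 0 0; 0.9 0 0 0 0; 0.9 0 0 -0.5 0; 0.9 0 0 -1 0; 0.9 0 0 -1 0; 0.9 0 0 0 0",
)

```text
clock: 36.17
eef_pos: [604.4, 166.3, 119.6]
tcp_rot: [3.137, -0.002, 1.434]
contact_force: [-0.4, 0.3, 0.1]
opening: 0.9
```

Run:
```python
from h import *
plan(450.9,209.4,115,82)
```

```text
pos [604.4  166.27 119.62] rpy deg [179.71  -0.12  82.14] open 0.900 F [-0.4   0.35  0.07] t 36.17 q [0.27 0.5  1.74 0.   0.9  0.4 ]
turn units 0.02 shift [ 0.71 -5.27  0.13]
```

Emit:
carry_out(
  rows="0.6 0.12 -0.9 0 0; 0.6 0.12 -0.9 0 0; 0.6 0.12 -0.9 0 0; 0.6 0.12 -0.9 0 0; 0.6 0.12 -0.87 0 0; 0.6 0.11 -0.8 0 -0.54; 0.6 0 0 0 0; 0.6 0 0 0 0",
)

```text
clock: 37.17
eef_pos: [449.5, 208.6, 116.3]
tcp_rot: [3.141, -0.0, 1.508]
contact_force: [-0.4, -0.3, 0.7]
opening: 0.601
```

Run:
```python
from h import *
from rig import r
plan(450.9,209.4,42,86.4)
t=r.grab_frame("top"); cv2.imwrite("pics/top18.png",t)
im=cv2.convertScaleAbs(t[150:270,140:300],alpha=1.4); cv2.imwrite("pics/top18c.png",cv2.resize(im,(800,600),interpolation=cv2.INTER_CUBIC))
im=r.grab_frame("scene"); cv2.imwrite("pics/scene18raw.png",im);x,y,w,h=(130,190,140,120); im=cv2.convertScaleAbs(im[y:y+h,x:x+w],alpha=1.4)
cv2.imwrite("pics/scene18.png",cv2.resize(im,(700,600),interpolation=cv2.INTER_CUBIC))
```

```text
pos [449.48 208.55 116.26] rpy deg [179.96  -0.01  86.4 ] open 0.601 F [-0.44 -0.32  0.74] t 37.17 q [ 0.43  0.34  2.02 -0.    0.78  0.49]
turn units 0.00 shift [0.03 0.04 2.48]
```

View pics/scene18.png

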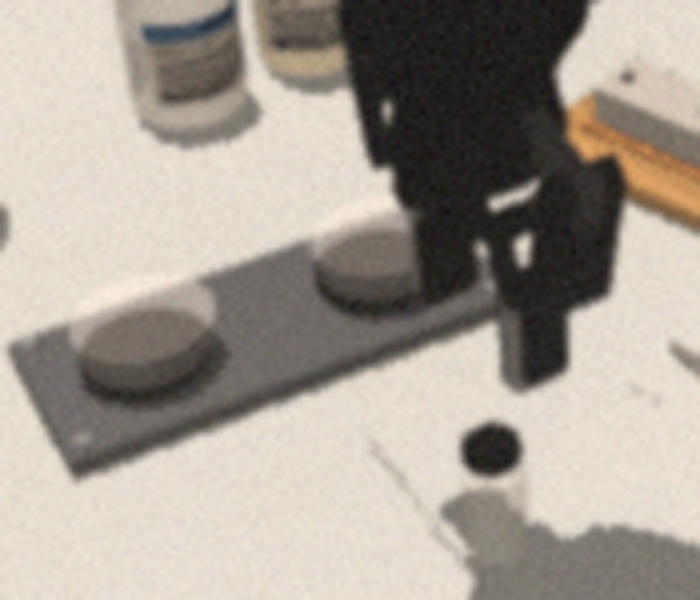

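View pics/top18c.png

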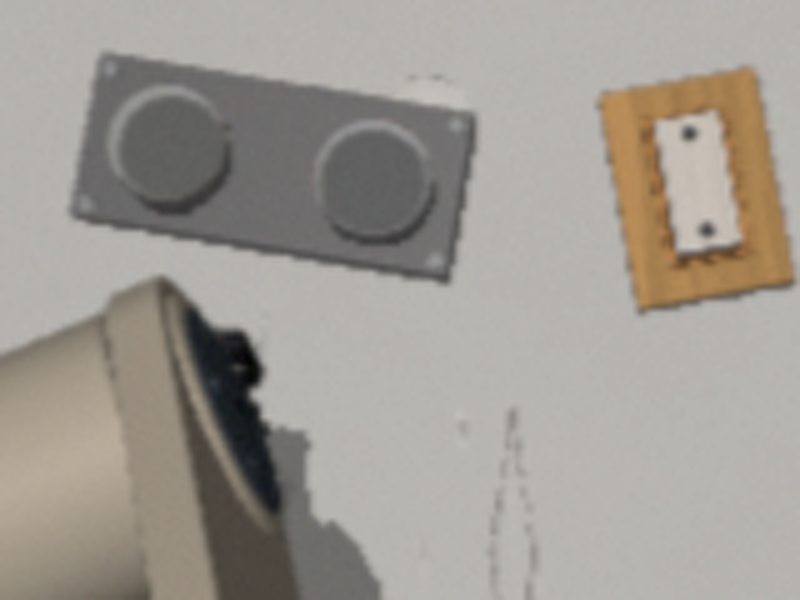

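Run:
```python
from h import *
print("expected top px of dish top centre if centred", proj("top",[[616.6,265.1+.6,31],[602.8,166.1+.6,31]]))
im=cv2.imread("pics/top18.png").astype(int).sum(2)
for y,x0 in ((180,158),(186,198)): print(im[y,x0:x0+34])
for x,y0 in ((174,162),(214,170)): print(im[y0:y0+36,x])
```

```text
expected top px of dish top centre if centred [[172.46 178.12]
 [213.09 185.01]]
[222 220 226 253 294 267 221 207 202 204 202 205 207 202 203 204 205 206
 202 206 209 205 206 201 203 200 188 161 199 232 232 232 237 232]
[232 231 233 232 251 259 234 209 202 206 207 209 209 208 210 205 207 206
 207 207 209 208 204 208 206 205 219 242 212 218 245 242 244 238]
[323 244 227 224 231 303 309 237 207 205 201 206 203 202 202 199 204 208
 205 205 206 203 202 205 203 204 202 202 155 130 137 206 228 222 187 288]
[238 236 238 246 307 298 230 207 208 206 205 207 206 207 208 207 207 204
 205 207 201 209 212 207 207 208 220 162 147 217 235 234 209 188 342 380]
```

Run:
```python
from h import *
s=cv2.imread("pics/scene18raw.png").astype(int).sum(2)
q=np.zeros(s.shape,np.uint8); q[271:290,216:242]=s[271:290,216:242]<120
n,l,st,c=cv2.connectedComponentsWithStats(q); print(st,c[1], onz("scene",c[1],52),onz("scene",c[1],49), proj("scene",[[451,209.4,52],[451,209.4,0]]))
```

```text
[[     0      0    560    420 235133]
 [   223    276     10      8     67]] [227.67 279.54] [[445.15 213.    52.  ]] [[447.92 211.28  49.  ]] [[227.45 276.88]
 [229.08 298.01]]
```

Emit:
carry_out(
  rows="0.6 0.03 0.04 0.5 0; 0.6 0 0 0.5 0; 0.6 0 0 0.5 0; 0.6 0 0 0.5 0; 0.6 0 0 0.4 0; 0.6 0 0 0 0; 0.4 0 0 0 0; 0.25 0 0 0 0; 0.2 0 0 0 0; 0.2 0 0 0 0; 0.2 0 0 0 0; 0.2 0 0 0 0",
  newtons=30,
)

```text
clock: 38.78
eef_pos: [450.4, 209.5, 44.8]
tcp_rot: [3.141, -0.001, 1.509]
contact_force: [-0.8, 0.3, 7.1]
opening: 0.247
```

Run:
```python
from h import *
from rig import r
plan(450.9,209.4,42,86.4)
im=r.grab_frame("scene"); x,y,w,h=(190,230,80,80); im=cv2.convertScaleAbs(im[y:y+h,x:x+w],alpha=1.5)
cv2.imwrite("pics/scene19.png",cv2.resize(im,(600,600),interpolation=cv2.INTER_CUBIC))
```

```text
pos [450.4  209.5   44.76] rpy deg [179.95  -0.03  86.45] open 0.247 F [-0.85  0.27  7.11] t 38.77 q [0.43 0.47 2.05 0.   0.62 0.49]
turn units 0.01 shift [-0.    0.02  0.09]
```

View pics/scene19.png

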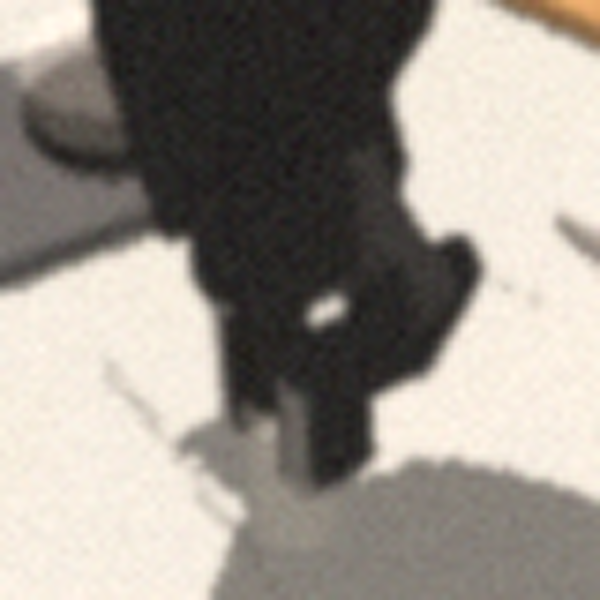

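Emit:
carry_out(
  rows="0.2 0 0 -0.1 0; 0.2 0 0 -0.5 0; 0.2 0 0 -1 0; 0.2 0 0 -1 0; 0.2 0 0 -0.3 0; 0.2 0 0 0 0",
)

```text
clock: 39.58
eef_pos: [450.3, 209.4, 131.8]
tcp_rot: [3.14, -0.001, 1.509]
contact_force: [0.6, -0.0, 0.6]
opening: 0.251
```

Run:
```python
from h import *
plan(624.4,-164.7,130,86.4)
```

```text
pos [450.26 209.41 131.8 ] rpy deg [179.93  -0.04  86.46] open 0.251 F [ 0.58 -0.04  0.59] t 39.58 q [0.43 0.32 2.01 0.   0.81 0.49]
turn units 0.01 shift [-12.08   6.58   0.06]
```

Emit:
carry_out(
  rows="0.2 -0.86 0.47 0 0; 0.2 -0.86 0.47 0 0; 0.2 -0.86 0.47 0 0; 0.2 -0.86 0.47 0 0; 0.2 -0.86 0.47 0 0; 0.2 -0.86 0.47 0 0; 0.2 -0.86 0.47 0 0; 0.2 -0.86 0.47 0 0; 0.2 -0.86 0.47 0 0; 0.2 -0.86 0.47 0 0; 0.2 -0.86 0.47 0 0; 0.2 -0.86 0.47 0 0",
)

```text
clock: 41.08
eef_pos: [599.2, -111.0, 129.5]
tcp_rot: [-3.139, -0.0, 1.509]
contact_force: [0.1, -0.3, -1.1]
opening: 0.25
```

Emit:
carry_out(
  rows="0.2 -0.88 0.47 0 0; 0.2 -0.88 0.47 0 0; 0.2 0 0 0.5 0; 0.2 0 0 0.5 0; 0.2 0 0 0.3 0; 0.2 0 0 0 0; 0.2 0 0 0 0",
)

```text
clock: 41.95
eef_pos: [624.8, -164.3, 92.5]
tcp_rot: [3.141, 0.0, 1.509]
contact_force: [-0.0, -0.1, -0.1]
opening: 0.247
```

Run:
```python
from h import *
from rig import r
plan(624.4,-164.7,52.5,86.4)
im=r.grab_frame("scene"); x,y,w,h=(270,130,90,80); im=cv2.convertScaleAbs(im[y:y+h,x:x+w],alpha=1.5)
cv2.imwrite("pics/scene20.png",cv2.resize(im,(675,600),interpolation=cv2.INTER_CUBIC))
```

```text
pos [ 624.84 -164.27   92.46] rpy deg [179.98   0.    86.48] open 0.247 F [-0.02 -0.08 -0.13] t 41.95 q [-0.26  0.56  1.7   0.    0.88 -0.2 ]
turn units 0.01 shift [-0.02 -0.01  1.33]
```

View pics/scene20.png

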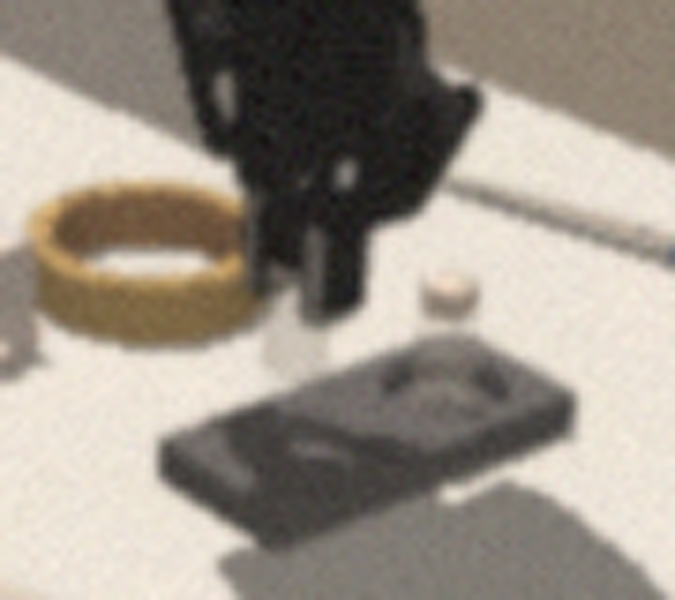

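Emit:
carry_out(
  rows="0.2 -0.02 0 0.5 0; 0.2 0 0 0.4 0; 0.2 0 0 0.3 0; 0.2 0 0 0.1 0; 0.2 0 0 0 0; 0.2 0 0 0 0",
)

```text
clock: 42.75
eef_pos: [624.9, -165.3, 53.5]
tcp_rot: [3.141, 0.0, 1.509]
contact_force: [-0.5, -0.3, -0.7]
opening: 0.249
```

Run:
```python
from h import *
from rig import r
plan(624.4,-164.7,50.8,86.4)
im=r.grab_frame("scene"); x,y,w,h=(270,130,90,80); im=cv2.convertScaleAbs(im[y:y+h,x:x+w],alpha=1.5)
cv2.imwrite("pics/scene21.png",cv2.resize(im,(675,600),interpolation=cv2.INTER_CUBIC))
```

```text
pos [ 624.91 -165.26   53.53] rpy deg [179.97   0.    86.45] open 0.249 F [-0.48 -0.33 -0.71] t 42.75 q [-0.26  0.62  1.72  0.    0.81 -0.2 ]
turn units 0.01 shift [ 0.02 -0.02  0.09]
```

View pics/scene21.png

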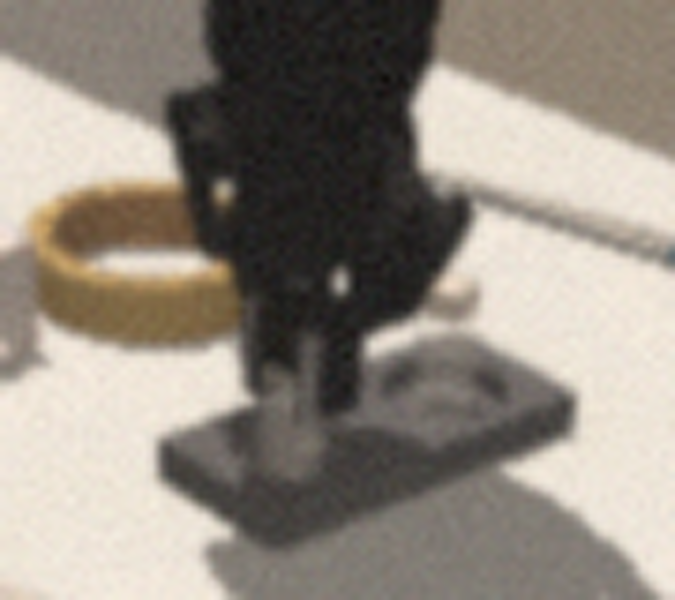

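Emit:
carry_out(
  rows="0.2 0 0 0.06 0; 0.2 0 0 0.03 0; 0.2 0 0 0 0; 0.2 0 0 0 0",
)

```text
clock: 43.3
eef_pos: [624.7, -165.3, 50.8]
tcp_rot: [3.141, 0.0, 1.509]
contact_force: [-0.7, 0.2, 5.3]
opening: 0.251
```

Emit:
carry_out(
  rows="0.28 0 0 0 0; 0.34 0 0 0 0; 0.42 0 0 0 0; 0.5 0 0 0 0; 0.55 0 0 0 0; 0.55 0 0 -0.5 0; 0.55 0 0 -1 0; 0.55 0 0 -1 0; 0.55 0 0 -0.5 0; 0.55 0 0 0 0",
)

```text
clock: 44.55
eef_pos: [625.3, -165.4, 141.9]
tcp_rot: [3.139, 0.0, 1.509]
contact_force: [0.4, 0.5, 0.1]
opening: 0.551
```

Emit:
carry_out(
  rows="0.55 0 -1 -0.2 0; 0.55 0 -1 -0.2 0; 0.55 0 -1 -0.2 0; 0.55 0 -1 -0.2 0; 0.55 0 -1 -0.2 0; 0.55 0 -1 0 0; 0.55 0 -1 0 0; 0.55 0 0 0 0; 0.55 0 0 0 0",
)

```text
clock: 45.68
eef_pos: [415.4, -152.3, 170.2]
tcp_rot: [3.141, -0.0, 1.509]
contact_force: [-0.2, -0.5, 0.3]
opening: 0.548
```

Run:
```python
from h import *
from rig import r
plan(624.4,-164.7,50.8,86.4)
im=r.grab_frame("scene"); cv2.imwrite("pics/scene22raw.png",im); cv2.imwrite("pics/scene22.png",cv2.resize(cv2.convertScaleAbs(im[140:320,110:380],alpha=1.5),(800,533),interpolation=cv2.INTER_CUBIC))
t=r.grab_frame("top"); cv2.imwrite("pics/top22raw.png",t); cv2.imwrite("pics/top22.png",cv2.resize(cv2.convertScaleAbs(t[145:275,145:405],alpha=1.4),(800,400),interpolation=cv2.INTER_CUBIC))
```

```text
pos [ 415.43 -152.34  170.18] rpy deg [179.99  -0.    86.44] open 0.548 F [-0.17 -0.49  0.31] t 45.67 q [-0.35  0.18  2.09  0.    0.87 -0.29]
turn units 0.01 shift [0.03 6.98 3.98]
```

View pics/scene22.png

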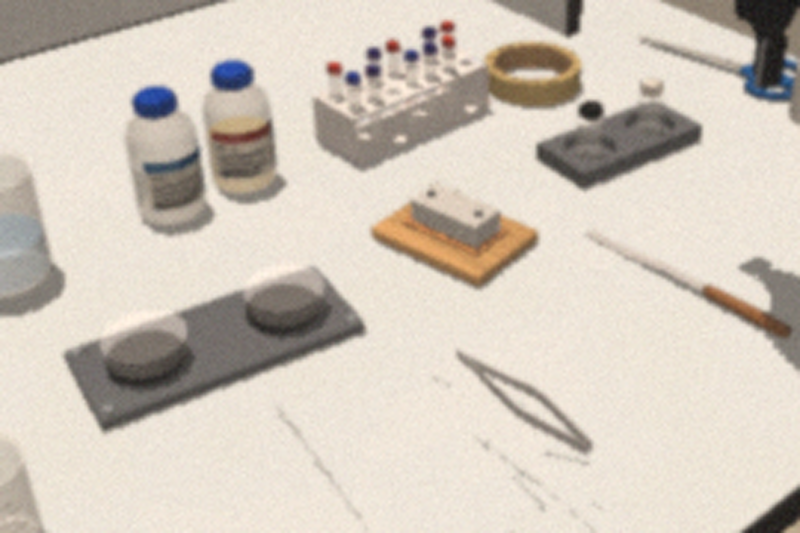

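View pics/top22.png

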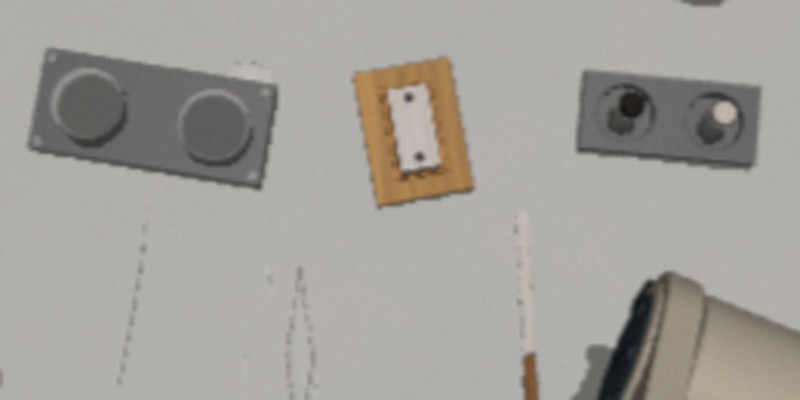

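Run:
```python
from h import *
from rig import r
g=cv2.imread("pics/top22raw.png").astype(int).sum(2)
q=np.zeros(g.shape,np.uint8); q[170:192,338:362]=g[170:192,338:362]<95
n,l,st,c=cv2.connectedComponentsWithStats(q); i=1+np.argmax(st[1:,4]); print("black cap",st[i],c[i],onz("top",c[i],58))
a=dark(g,145+408/3.077,145+97/3.077,2);b=dark(g,145+419/3.077,145+156/3.077,2);P=onz("top",[a,b],35);print("pile",P.mean(0),np.degrees(np.arctan2(*(P[0]-P[1])[1::-1])))
q[:]=0; q[170:192,370:395]=g[170:192,370:395]>330
n,l,st,c=cv2.connectedComponentsWithStats(q); i=1+np.argmax(st[1:,4]); print("white cap",onz("top",c[i],58))
g=cv2.imread("pics/top0.png").astype(int).sum(2); q[170:192,370:395]=g[170:192,370:395]>330
n,l,st,c=cv2.connectedComponentsWithStats(q); i=1+np.argmax(st[1:,4]); print("white cap at start",onz("top",c[i],58))
r.sign_off()
```

```text
black cap [347 176   7   7  44] [349.95 178.82] [[ 624.39 -162.63   58.  ]]
pile [605.15   6.09  35.  ] 11.99252913387868
white cap [[ 631.9  -256.85   58.  ]]
white cap at start [[ 631.78 -256.87   58.  ]]
the job is handed in; nothing more can be done
```

The job is handed in at about 46 s. Both plates are piled, both dishes are on their seats, and the black-capped vial stands in the free well. I had already signed off before reading the last numbers, and no verdict is reported.

- **Plates:** I lifted each one off its dish before moving that dish. The upper plate's holes put it at (605.2, 6.1), turned 12.0°. The lower plate, measured before it was covered, was at (604.8, 5.9), turned 12.1°. The board is at (604.7, 6.3), turned 12.2°. The plates therefore agree within about 0.5 mm and lie along the pad.
- **Dishes:** Both look flat on their seats in the two views. Measured roughly by reading their rims in the top picture, they are about 1–2 mm off centre.
- **Black-capped vial:** It stands upright with its cap at about (624.4, −162.6), roughly 2 mm from the well centre.
- **White-capped vial:** It looks untouched in its well. My numeric check for it read the same before and after, but gave a point about 20 mm from where the vial stands. The colour mask probably picked up the table as well, so rely on the pictures for this one.

The two cameras disagreed by about 3 mm in y. I corrected for this using the first plate while it was in the gripper. The highest contact force I saw was about 11 N, when setting down the second plate.

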